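# Set the wash brushes to dry by size

## Robot

A 7-joint arm with a two-finger parallel gripper is mounted at the origin on a cart in front of the work surface, level with it; the furniture and walls round the work are solid. World frame = base frame: x ahead of the robot, y to its left, z up, the work surface at z = 0. Lengths are in m, angles in rad, forces in N, time in s.
With the tool pointing down it reaches from about 0.425 to 0.875 m from the base axis. Payload 8.4 kg.
Tool frame: the origin (TCP) lies at the very end of the fingers, on their centre line; the grasp point (between the pads) lies 19 mm behind it; z points along the fingers, x is the direction in which the jaws open and shut, and the axes are right-handed (so a half turn about z gives the same grasp; the last joint's range is limited). The gripper opens to 87 mm and grips with 3 to 60 N. Pads are 19 mm wide; open, the fingers measure 117 mm over their backs; the gripper's body (75 mm by 190 mm) begins 51 mm behind the grasp point.
Start: joints at [-1.209, 0.333, 0.04, 1.465, -0.013, 1.343, -0.059], TCP at [0.289, 0.582, 0.223] pointing down, gripper open.
Joint ranges: [-2.58, 2.58], [-0.38, 2.09], [-1.3, 1.39], [0.25, 2.4], [-1.5, 4.64], [0.08, 2.09], [-2.65, 2.65]. Speed limits (rad/s): [2.22, 2.22, 2.79, 2.79, 3.14, 3.14, 3.14].

## Interface

Orientations are given as a unit quaternion [w, x, y, z].
In Python, from workcell import manip, optics, order gives the robot as it stands.
- The arm moves only by the tool step_arm, never from a script. Its argument "steps" is a list of rows, each a list of 3 entries, a list of its own where there are three numbers: the shift along the tool's x, y, z as a fraction of full scale, then the turn, a rotation vector about the tool's x, y, z as a fraction of full scale, then the gripper command: -1 is shut, 1 is fully open, values between are in proportion. A call has 1 to 5 rows; each row is the pose to reach, as a shift and turn from the pose measured when the call began, along the tool's axes at that moment; what a row does not reach only later rows make up. Full scale, the value 1, is 120 mm for a shift and 60 degrees for a turn. A row lasts 1/10 s, in which the tool goes at most 50 mm and 8.59 degrees, less where a joint would pass 70% of its speed; a pose out of reach is approached as far as the arm can. A call with a number of a shift or a turn outside -1 to 1 is refused whole. A call with a gripper value outside its range is refused whole. The fingers move at their own pace and stop on an object; "force" is the grip in N (left out, the last holds). Time passes only in rows, so rows that repeat a pose let the fingers close. It gives the time, the measured TCP pose, the force and the opening at its end, in the units of the state.
- manip.read_state(): the state, without advancing time (a new reading comes with each control period).
- optics.grab_frame(name): name is "scene" or "top" or "wrist"; returns the picture (420x560x3 uint8, blue, green, red); there is no depth.
- optics.camera_info(name): a dict with "intrinsics" (3x3 intrinsics, pixels), "distortion" ([k1, k2, p1, p2, k3] as OpenCV has them; the pictures are not rectified), "cam_to_world" (4x4, takes a point from camera to world coordinates); the wrist camera has in their place "mount" (4x4, takes a point from camera to tool coordinates, whose origin is the TCP and whose axes are the tool frame's). Camera axes: x right, y up, looking along -z (the intrinsics and any distortion apply to the point x, -y, -z); pixel columns grow to the right and rows downward; lengths in m; the calibration is good to about 2 mm. A picture is of the moment at which its call begins: read the wrist's pose just before it. camera_info takes no time and is no camera call.
- order.finish_job(): hands the job in, once; it reports no verdict.
The state is a dict: "t": time; "q": joint angles; "joint_vel": joint speeds; "tau": joint torques, N m; "tcp_pos": TCP position; "tcp_rot": TCP orientation; "force": force on the tool from outside, world axes, zero at the start; "wrist_torque": the same for the moment, N m; "grip_width": finger opening in m.
Only numpy, scipy, OpenCV 4.12 (cv2) and the standard library are available. Lean on these libraries where they do the work, as an engineer would, in place of code of your own. Each camera call takes 0.05 s, during which the arm holds its last target. There are 200 camera calls.

## Task

Lay the four flat wash brushes to dry in the notched wooden rest, one to a notch, in order of width: the widest in the notch nearest the open turps jar, then narrower step by step to the other end. Each brush lies with its handle in the notches of both rails and its ferrule and bristles out past the lower rail, so that it drains away from the handle. Leave the two jars beside the rest where they are.

Things in the scene. Friction and masses are not known exactly. Their poses are not given: they have to be found in the camera images.
- wash_brush_a: widest of four flat brushes: wood handle, steel ferrule, bristles 42 mm wide. Origin on the axis where handle meets ferrule, 8 mm up as it lies; x points to the bristles (tips at +66 mm), z up. Ferrule 32 mm long. Handle from 0 to -120 mm, 16 mm thick at -22, 13 at -50 (grasp here), 11 at -80; balances near -21. Seated, its origin is at about x = +55, z = +33 mm of the rest.
- wash_brush_b: second widest of four flat brushes: wood handle, steel ferrule, bristles 32 mm wide. Origin on the axis where handle meets ferrule, 7 mm up as it lies; x points to the bristles (tips at +62 mm), z up. Ferrule 32 mm long. Handle from 0 to -120 mm, 15 mm thick at -22, 12 at -50 (grasp here), 10 at -80; balances near -25. Seated, its origin is at about x = +55, z = +33 mm of the rest.
- wash_brush_c: third widest of four flat brushes: wood handle, steel ferrule, bristles 23 mm wide. Origin on the axis where handle meets ferrule, 7 mm up as it lies; x points to the bristles (tips at +58 mm), z up. Ferrule 32 mm long. Handle from 0 to -120 mm, 13 mm thick at -22, 11 at -50 (grasp here), 9 at -80; balances near -30. Seated, its origin is at about x = +55, z = +33 mm of the rest.
- wash_brush_d: narrowest of four flat brushes: wood handle, steel ferrule, bristles 14 mm wide. Origin on the axis where handle meets ferrule, 6 mm up as it lies; x points to the bristles (tips at +54 mm), z up. Ferrule 32 mm long. Handle from 0 to -120 mm, 12 mm thick at -22, 10 at -50 (grasp here), 8 at -80; balances near -36. Seated, its origin is at about x = +55, z = +33 mm of the rest.
- rest: fixed wooden brush rest, 226 mm long (y), 104 deep (x): two rails 12 mm thick between end cheeks 62 mm high, open between. Origin: centre of its underside; x points from the tall rail (x = -36, top 56 high) to the low one (x = +36, top 42). In each rail four 90-degree V notches, 16 deep, bottoms 40 and 26 high, at y = -81, -27, 27, 81: handles lie 54 mm apart, bristle end 8 degrees down.
- turps_jar: open clear glass jar of turps without a lid, 72 mm across and 82 mm high, standing at one end of the rest (its +y or its -y end), beside the lower rail. Origin: centre of its underside.
- lidded_jar: glass jar with a black screw lid, 56 mm across and 75 mm high, standing at the other end of the rest. Origin: centre of its underside.
There are look-alikes about, which are no part of the job. What is shaped like the turps_jar but blue or purple is not meant.

How it is judged:
At the end, for the whole second after the job is handed in: All four brushes lie still in the rest, in order of width, widest nearest the open jar: each within 12 mm and 0.25 rad of its notches' line, origin 24 to 42 mm high and 40 to 76 mm from the rest's centre on the lower rail's side. Both jars within 30 mm of where they stood (((y of turps_jar in the frame of rest above 0 m and (y of wash_brush_a in the frame of rest between 0.069 and 0.093 m and x of wash_brush_a in the frame of rest between 0.04 and 0.076 m and z of wash_brush_a in the frame of rest between 0.024 and 0.042 m and angle between the x axis of wash_brush_a and the x axis of rest, either way round below 0.25 rad) and (y of wash_brush_b in the frame of rest between 0.015 and 0.039 m and x of wash_brush_b in the frame of rest between 0.04 and 0.076 m and z of wash_brush_b in the frame of rest between 0.024 and 0.042 m and angle between the x axis of wash_brush_b and the x axis of rest, either way round below 0.25 rad) and (y of wash_brush_c in the frame of rest between -0.039 and -0.015 m and x of wash_brush_c in the frame of rest between 0.04 and 0.076 m and z of wash_brush_c in the frame of rest between 0.024 and 0.042 m and angle between the x axis of wash_brush_c and the x axis of rest, either way round below 0.25 rad) and (y of wash_brush_d in the frame of rest between -0.093 and -0.069 m and x of wash_brush_d in the frame of rest between 0.04 and 0.076 m and z of wash_brush_d in the frame of rest between 0.024 and 0.042 m and angle between the x axis of wash_brush_d and the x axis of rest, either way round below 0.25 rad)) or (y of turps_jar in the frame of rest below 0 m and (y of wash_brush_a in the frame of rest between -0.093 and -0.069 m and x of wash_brush_a in the frame of rest between 0.04 and 0.076 m and z of wash_brush_a in the frame of rest between 0.024 and 0.042 m and angle between the x axis of wash_brush_a and the x axis of rest, either way round below 0.25 rad) and (y of wash_brush_b in the frame of rest between -0.039 and -0.015 m and x of wash_brush_b in the frame of rest between 0.04 and 0.076 m and z of wash_brush_b in the frame of rest between 0.024 and 0.042 m and angle between the x axis of wash_brush_b and the x axis of rest, either way round below 0.25 rad) and (y of wash_brush_c in the frame of rest between 0.015 and 0.039 m and x of wash_brush_c in the frame of rest between 0.04 and 0.076 m and z of wash_brush_c in the frame of rest between 0.024 and 0.042 m and angle between the x axis of wash_brush_c and the x axis of rest, either way round below 0.25 rad) and (y of wash_brush_d in the frame of rest between 0.069 and 0.093 m and x of wash_brush_d in the frame of rest between 0.04 and 0.076 m and z of wash_brush_d in the frame of rest between 0.024 and 0.042 m and angle between the x axis of wash_brush_d and the x axis of rest, either way round below 0.25 rad))) and linear speed of each of wash_brush_a, wash_brush_b, wash_brush_c, wash_brush_d below 0.02 m/s and angular speed of each of wash_brush_a, wash_brush_b, wash_brush_c, wash_brush_d below 0.3 rad/s and distance of each of turps_jar, lidded_jar from where it was at the start of the episode below 0.03 m); the robot touches nothing.
It fails at once if one of the jars beside the rest is tipped or pushed away (distance of any of turps_jar, lidded_jar from where it was at the start of the episode above 0.03 m or angle between any of turps_jar, lidded_jar's own z axis and vertical above 0.4 rad).
It also fails if it takes over 99 s, if anything falls off the work surface, if the arm or the gripper's body presses on something with over 40 N, if the wrist force passes 120 N, or if a joint passes its speed limit or range.

## Working session

There is one attempt and no reset: what is moved stays moved. The work goes in short steps, Python scripts to look and compute and a tool call to move; the robot and the scene stay as the last step left them, time stands still between calls to the robot, and variables do not carry over. Pictures are saved under pics/ and viewed, about 12 in all and at most 16, crops included, and the job is handed in when it is done.

Besides the shell and the picture viewer there is one more tool, called after "Call:" by a JSON object that holds its "api" and its "payload". step_arm: Moves the arm, as the interface text tells. Its arguments: {"type":"object","properties":{"steps":{"type":"array","items":{"type":"array"}},"force":{"type":"number"}},"required":["steps"]}

```bash
ls; mkdir -p pics
cat > h.py <<'E'
import numpy as np, cv2, json
from scipy.spatial.transform import Rotation as R
from workcell import manip, optics, order
def grab(n,f):
    im=optics.grab_frame(n); cv2.imwrite('pics/'+f,im); return im
def cam(n):
    c=optics.camera_info(n)
    K=np.array(c['intrinsics']);D=np.array(c['distortion'])
    if n=='wrist':
        s=manip.read_state(); T=np.eye(4); q=s['tcp_rot']
        T[:3,:3]=R.from_quat([q[1],q[2],q[3],q[0]]).as_matrix();T[:3,3]=s['tcp_pos']
        T=T@np.array(c['mount'])
    else: T=np.array(c['cam_to_world'])
    return K,D,T
def px2w(C,uv,z):
    K,D,T=C
    p=cv2.undistortPoints(np.array(uv,float).reshape(-1,1,2),K,D).reshape(-1,2)
    d=np.c_[p[:,0],-p[:,1],-np.ones(len(p))]@T[:3,:3].T
    o=T[:3,3]; return o+d*((np.array(z)-o[2])/d[:,2])[:,None]
def w2px(C,P):
    K,D,T=C
    P=(np.array(P,float).reshape(-1,3)-T[:3,3])@T[:3,:3]*[1,-1,-1]
    return cv2.projectPoints(P,np.zeros(3),np.zeros(3),K,D)[0].reshape(-1,2)
E
python3 - <<'E'
from h import *
print(manip.read_state())
for n in('top','scene'):
    grab(n,n+'0.png'); K,D,T=cam(n); print(n,K,D,T)
print(optics.camera_info('wrist'))
E
```

```text
pics
{'t': 0.0, 'q': array([-1.20921751,  0.33390858,  0.03985978,  1.46629428, -0.01339773,
        1.3432772 , -0.05853613]), 'joint_vel': array([-2.39766391e-03,  5.81944604e-04,  1.10932757e-03, -7.90716150e-04,
        9.51922022e-04,  3.58141561e-04, -5.90798752e-05]), 'tau': array([-1.36745872e-03, -6.56347203e+01,  1.33376744e+00, -4.03800130e+01,
       -6.00066246e-02,  4.47990198e-02,  1.43973361e-04]), 'tcp_pos': array([0.28882909, 0.58177521, 0.22164932]), 'tcp_rot': array([ 4.72106754e-04,  8.49906059e-01,  5.26933614e-01, -6.59172667e-04]), 'force': array([ 0.53691029,  0.36323453, -0.31458963]), 'wrist_torque': array([-0.00527229, -0.0252996 , -0.01127946]), 'grip_width': 0.08694438272087614}
top [[539.95641446   0.         277.41402782]
 [  0.         539.95641446 200.26322397]
 [  0.           0.           1.        ]] [-0.07416501  0.          0.          0.          0.        ] [[ 0.01480387  0.99626596 -0.08505873  0.4437844 ]
 [-0.9998207   0.01575375  0.01050698  0.15256915]
 [ 0.01180774  0.08488794  0.99632054  1.57141782]
 [ 0.          0.          0.       
[... 324 characters left out ...]
23  0.89092096  0.45395686  0.51097735]
 [ 0.          0.          0.          1.        ]]
{'intrinsics': array([[372.71867202,   0.        , 279.58852455],
       [  0.        , 372.71867202, 209.34639719],
       [  0.        ,   0.        ,   1.        ]]), 'distortion': array([-0.07886438,  0.        ,  0.        ,  0.        ,  0.        ]), 'mount': array([[ 9.99999549e-01, -9.45523678e-04, -9.43653296e-05,
        -7.53910561e-04],
       [-9.29512527e-04, -9.52750870e-01, -3.03751405e-01,
        -8.42365550e-02],
       [ 1.97297495e-04,  3.03751355e-01, -9.52751319e-01,
        -1.61943050e-01],
       [ 0.00000000e+00,  0.00000000e+00,  0.00000000e+00,
         1.00000000e+00]])}
```

View pics/top0.png

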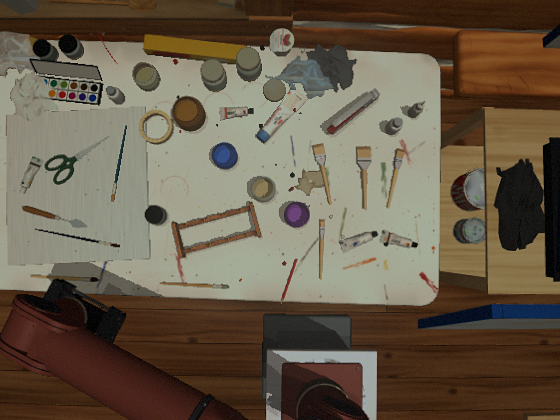

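View pics/scene0.png

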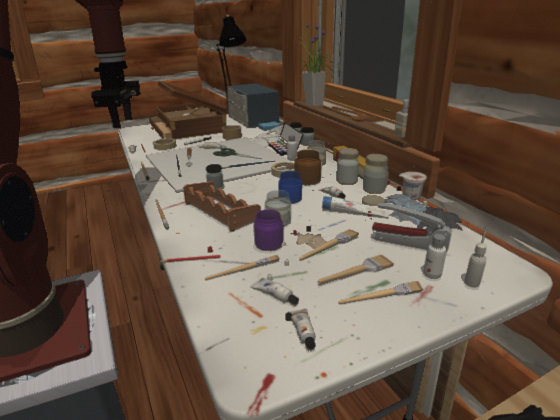

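The top view shows the rest at (217,229) and brushes at (321,173), (364,177), (396,178) and (321,248). There are three turps-like jars: blue (224,155), purple (295,214) and clear (262,188). The clear one fits, since it is neither blue nor purple and stands at the rest's right end. The black-lidded jar is at (155,215). I'll check this in an enlarged crop.

Run:
```python
from h import *
im=cv2.imread('pics/top0.png')
a=cv2.resize(im[135:285,140:310],None,fx=4.7,fy=4,interpolation=cv2.INTER_CUBIC)
cv2.imwrite('pics/c1.png',cv2.resize(im[140:290,140:310],None,fx=4,fy=4,interpolation=cv2.INTER_CUBIC))
cv2.imwrite('pics/c2.png',cv2.resize(im[135:285,290:420],None,fx=4,fy=4,interpolation=cv2.INTER_CUBIC))
```

```text
(no output)
```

View pics/c1.png

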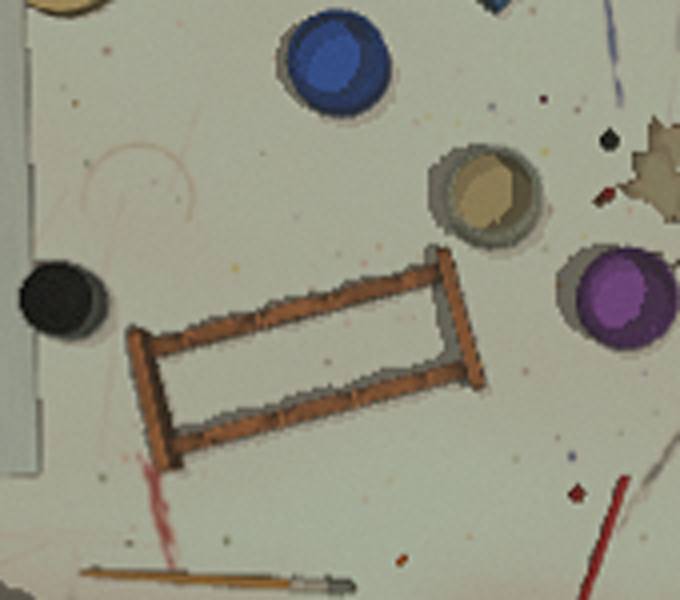

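View pics/c2.png

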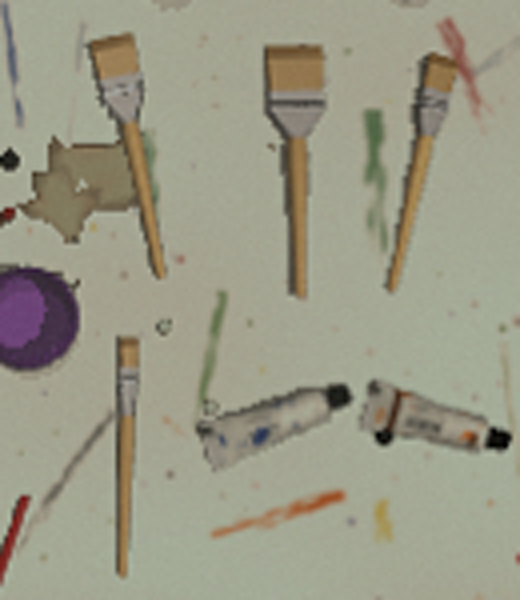

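Run:
```python
from h import *
np.set_printoptions(precision=4,suppress=True)
C=cam('top')
f=lambda o,l:[(o[0]+(x+.5)/4-.5,o[1]+(y+.5)/4-.5) for x,y in l]
P=px2w(C,f((140,140),[(135,328),(170,468),(445,248),(478,385)]),.062)[:,:2]
print('rest',P, [np.linalg.norm(P[i]-P[j]) for i,j in((0,1),(2,3),(0,2),(1,3))],P.mean(0))
for n,o,l,z in(('turps',(140,140),[(490,195)],.082),('lid',(140,140),[(60,299)],.075),('turpsbase?',(140,140),[(485,197)],.04)):print(n,px2w(C,f(o,l),z))
for n,l,L,z in(('a',[(295,47),(299,297)],186,8),('b',[(112,40),(160,277)],182,7),('c',[(441,58),(391,290)],178,7),('d',[(128,340),(122,576)],174,6)):
    p=px2w(C,f((290,135),l),z/1000)[:,:2];d=p[0]-p[1];m=np.linalg.norm(d);u=d/m
    o=p.mean(0)+u*(L/2-(L-120))/1000
    print(n,'len',m,L,'yaw',np.arctan2(u[1],u[0]),'origin',o,'grasp-50',o-.05*u, np.hypot(*(o-.05*u)))
```

```text
rest [[0.5081 0.4269]
 [0.411  0.3996]
 [0.5676 0.211 ]
 [0.4721 0.1862]] [np.float64(0.10082621966074722), np.float64(0.0986769669192057), np.float64(0.2239146656216269), np.float64(0.2219672457566967)] [0.4897 0.3059]
turps [[0.6034 0.1797 0.082 ]]
lid [[0.5268 0.4774 0.075 ]]
turpsbase? [[0.6064 0.1841 0.04  ]]
a len 0.18442875221356245 186 yaw 0.016125632039868477 origin [ 0.6753 -0.1157] grasp-50 [ 0.6253 -0.1165] 0.6360543599782492
b len 0.1779277434103795 182 yaw 0.20597620752657556 origin [0.6847 0.008 ] grasp-50 [ 0.6357 -0.0022] 0.6357246542896482
c len 0.17642129434846673 178 yaw -0.21654856082140864 origin [ 0.6787 -0.211 ] grasp-50 [ 0.6299 -0.2003] 0.6609737290463351
d len 0.1703472913781934 174 yaw -0.016489387884980646 origin [0.4708 0.0076] grasp-50 [0.4208 0.0085] 0.42093117909135874
```

```bash
cat >> h.py <<'E'
def pose(): 
    s=manip.read_state(); q=s['tcp_rot']
    return np.array(s['tcp_pos']),R.from_quat([q[1],q[2],q[3],q[0]])
def tgt(yaw,pitch=0):
    # tool y along yaw (brush dir), z down; pitch>0: bristle end down
    y=np.array([np.cos(yaw),np.sin(yaw),0]);z=np.array([0,0,-1.])
    M=np.c_[np.cross(y,z),y,z]
    return R.from_rotvec(np.cross(y,z)*(-pitch) if 0 else pitch*np.cross([0,0,1.],y))*R.from_matrix(M)
def plan(*wps):
    """wps: (pos,yaw[,pitch]); prints calls"""
    p,r=pose()
    for w in wps:
        g=np.array(w[0],float);gr=tgt(*w[1:])
        d=r.inv().apply(g-p)
        rv=(r.inv()*gr).as_rotvec()
        n=max(1,int(np.ceil(max(np.abs(d).max()/.119,np.linalg.norm(g-p)/.2,np.linalg.norm(rv)/.62))))
        for k in range(n):
            pk=p+(g-p)/(n-k); rk=r*R.from_rotvec((r.inv()*gr).as_rotvec()/(n-k))
            print(np.round(r.inv().apply(pk-p)/.12,3).tolist(),np.round((r.inv()*rk).as_rotvec()/np.radians(60),3).tolist(),'->',np.round(pk,3))
            p,r=pk,rk
        print('--')
def st():
    s=manip.read_state(); p,r=pose()
    print('t %.2f'%s['t'],np.round(p,4),'yaw %.3f'%np.arctan2(*r.as_matrix()[[1,0],1]),'pitch %.3f'%np.arcsin(-r.as_matrix()[2,1]),'roll %.3f'%np.arcsin(r.as_matrix()[2,0]),'F',np.round(s['force'],1),'w %.4f'%s['grip_width'],'q7 %.2f'%s['q'][6])
E
python3 - <<'E'
from h import *
print(px2w(cam('top'),[(140+627/4,140+298/4)],.082))
print(w2px(cam('top'),[.5,.3,0]))
plan(((.47,.30,.25),.27))
E
```

```text
[[0.53229719 0.08283646 0.082     ]]
[[220.63868297 226.07307699]]
[-0.478, 0.799, -0.078] [-0.0, 0.0, -0.233] -> [0.349 0.488 0.231]
[-0.656, 0.66, -0.078] [-0.0, 0.0, -0.233] -> [0.41  0.394 0.241]
[-0.796, 0.482, -0.078] [-0.0, 0.0, -0.233] -> [0.47 0.3  0.25]
--
```

Call:
{"api": "step_arm", "payload": {"steps": [[[-0.478,0.8,-0.08],[0,0,-0.233],1],[[-0.478,0.8,-0.08],[0,0,-0.233],1],[[-0.478,0.8,-0.08],[0,0,-0.233],1],[[-0.478,0.8,-0.08],[0,0,-0.233],1],[[-0.478,0.8,-0.08],[0,0,-0.233],1]]}}

```text
t: 0.6
tcp_pos: [0.3486, 0.4884, 0.2313]
tcp_rot: [0.0, 0.78, 0.626, -0.001]
force: [-0.7, 0.5, -1.0]
grip_width: 0.0868
```

Call:
{"api": "step_arm", "payload": {"steps": [[[-0.656,0.66,-0.08],[0,0,-0.233],1],[[-0.656,0.66,-0.08],[0,0,-0.233],1],[[-0.656,0.66,-0.08],[0,0,-0.233],1],[[-0.656,0.66,-0.08],[0,0,-0.233],1],[[-0.656,0.66,-0.08],[0,0,-0.233],1]]}}

```text
t: 1.1
tcp_pos: [0.4076, 0.3964, 0.2406]
tcp_rot: [-0.001, 0.697, 0.717, -0.001]
force: [-0.7, 0.8, -0.3]
grip_width: 0.0871
```

Call:
{"api": "step_arm", "payload": {"steps": [[[-0.8,0.48,-0.08],[0,0,-0.233],1],[[-0.8,0.48,-0.08],[0,0,-0.233],1],[[-0.8,0.48,-0.08],[0,0,-0.233],1],[[-0.8,0.48,-0.08],[0,0,-0.233],1],[[-0.8,0.48,-0.08],[0,0,-0.233],1]]}}

```text
t: 1.6
tcp_pos: [0.4665, 0.3044, 0.2497]
tcp_rot: [-0.001, 0.604, 0.797, -0.001]
force: [-1.9, 0.7, -0.1]
grip_width: 0.087
```

Run:
```python
from h import *
st();C=cam('wrist');im=grab('wrist','w1.png')
np.savez('w1.npz',T=C[2])
st()
```

```text
t 1.60 [0.4665 0.3044 0.2497] yaw 0.274 pitch 0.003 roll 0.001 F [-1.9  0.7 -0.1] w 0.0870 q7 1.21
t 1.65 [0.4663 0.3047 0.2496] yaw 0.275 pitch 0.003 roll 0.001 F [ 0.2  0.2 -1. ] w 0.0867 q7 1.21
```

View pics/w1.png

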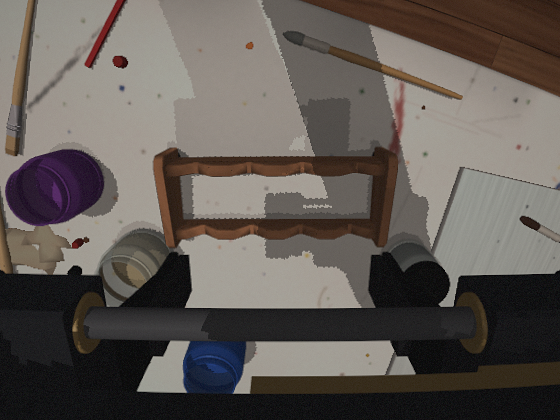

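The wrist view shows the rest with its cheeks at columns 155–190 and 372–398, the clear jar at (135,265), the lidded jar at (425,275) and the purple jar at (55,187). I'll overlay the model of the rest to see which rail is low.

```bash
cat > rest.py <<'E'
from h import *
def draw(im,C,c,psi,s,S=3,org=(140,140)):
    o=cv2.resize(im,None,fx=S,fy=S,interpolation=cv2.INTER_CUBIC)
    def W(l):
        l=np.array(l,float); l[:,:2]*=s; M=np.array([[np.cos(psi),-np.sin(psi)],[np.sin(psi),np.cos(psi)]])
        return np.c_[l[:,:2]@M.T+c,l[:,2]]
    def poly(l,col):
        p=w2px(C,W(l)); cv2.polylines(o,[np.round((p+.5)*S).astype(int)],False,col,1)
    for sg in(-1,1): poly([(-.052,sg*.113,.062),(.052,sg*.113,.062),(.052,sg*.113,0)],(0,255,0))
    for x,t,b in((-.036,.056,.040),(.036,.042,.026)):
        for xx,col in((x-.006,(255,0,0)),(x+.006,(0,0,255))):
            l=[(xx,-.1,t)]
            for y in(-.081,-.027,.027,.081): l+=[(xx,y-.016,t),(xx,y,b),(xx,y+.016,t)]
            poly(l+[(xx,.1,t)],col)
    return o
E
python3 - <<'E'
from rest import *
im=cv2.imread('pics/w1.png');K,D,_=cam('wrist');C=K,D,np.load('w1.npz')['T']
# quick corner fit
P=px2w(C,[(156,157),(397,151),(171,245),(391,245)],.062)[:,:2];print(P,P.mean(0))
c=np.array([.4897,.3059])
o=[draw(im,C,c,.27,s)[135*3:260*3,145*3:405*3] for s in(1,-1)]
cv2.imwrite('pics/ov.png',cv2.resize(np.vstack(o),None,fx=.78,fy=.78,interpolation=cv2.INTER_AREA))
E
```

```text
[[0.47337069 0.18385146]
 [0.40586482 0.40261667]
 [0.55868961 0.21473513]
 [0.49770002 0.43140334]] [0.48390629 0.30815165]
```

View pics/ov.png

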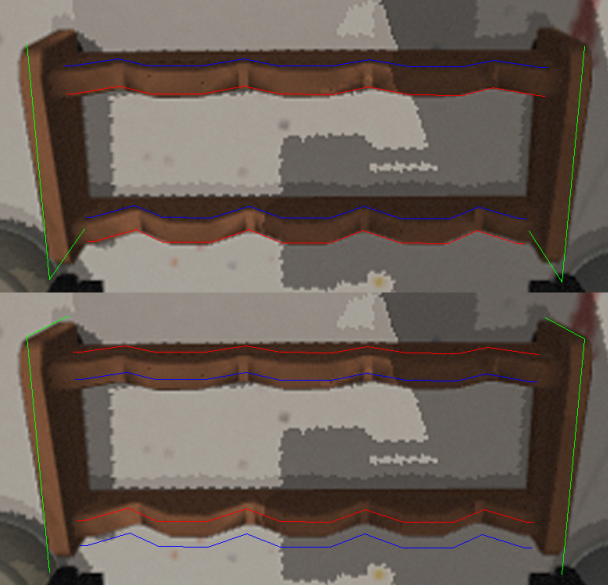

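The model fits with the low rail on the far side, so rest +x points away from the robot. Centre is about (0.490, 0.306), yaw 0.27, and the turps jar is at the −y end. Brush a therefore goes at y = −81, b at −27, c at +27 and d at +81. I'll start with a.

Run:
```python
from h import *
plan(((.63,-.1164,.15),.016))
```

```text
[-0.937, 0.091, 0.207] [-0.001, -0.0, 0.062] -> [0.507 0.199 0.225]
[-0.929, 0.151, 0.207] [-0.001, -0.0, 0.062] -> [0.548 0.094 0.2  ]
[-0.918, 0.211, 0.207] [-0.001, -0.0, 0.062] -> [ 0.589 -0.011  0.175]
[-0.902, 0.269, 0.207] [-0.001, -0.0, 0.062] -> [ 0.63  -0.116  0.15 ]
--
```

Call:
{"api": "step_arm", "payload": {"steps": [[[-0.937,0.09,0.2],[0,0,0.062],1],[[-0.937,0.09,0.2],[0,0,0.062],1],[[-0.937,0.09,0.2],[0,0,0.062],1],[[-0.937,0.09,0.2],[0,0,0.062],1]]}}

```text
t: 2.05
tcp_pos: [0.507, 0.1987, 0.2249]
tcp_rot: [-0.001, 0.63, 0.777, -0.002]
force: [-0.2, -0.0, 0.5]
grip_width: 0.0869
```

Call:
{"api": "step_arm", "payload": {"steps": [[[-0.93,0.15,0.2],[0,0,0.062],1],[[-0.93,0.15,0.2],[0,0,0.062],1],[[-0.93,0.15,0.2],[0,0,0.062],1],[[-0.93,0.15,0.2],[0,0,0.062],1]]}}

```text
t: 2.45
tcp_pos: [0.5477, 0.093, 0.2003]
tcp_rot: [-0.001, 0.655, 0.755, -0.002]
force: [0.6, -0.4, 0.3]
grip_width: 0.0869
```

Call:
{"api": "step_arm", "payload": {"steps": [[[-0.92,0.21,0.2],[0,0,0.062],1],[[-0.92,0.21,0.2],[0,0,0.062],1],[[-0.92,0.21,0.2],[0,0,0.062],1],[[-0.92,0.21,0.2],[0,0,0.062],1]]}}

```text
t: 2.85
tcp_pos: [0.5885, -0.0121, 0.1757]
tcp_rot: [-0.002, 0.68, 0.733, -0.002]
force: [0.2, 0.1, 0.2]
grip_width: 0.0871
```

Call:
{"api": "step_arm", "payload": {"steps": [[[-0.9,0.27,0.2],[0,0,0.062],1],[[-0.9,0.27,0.2],[0,0,0.062],1],[[-0.9,0.27,0.2],[0,0,0.062],1],[[-0.9,0.27,0.2],[0,0,0.062],1],[[-0.9,0.27,0.2],[0,0,0.062],1]]}}

```text
t: 3.35
tcp_pos: [0.6294, -0.1134, 0.1516]
tcp_rot: [-0.002, 0.702, 0.712, -0.002]
force: [-0.0, 0.5, 0.1]
grip_width: 0.0869
```

Run:
```python
from h import *
st();C=cam('wrist');im=grab('wrist','w2.png')
np.savez('w2.npz',T=C[2])
# overlay estimated brushes axes
for o,y,L in(((.6753,-.1157),.016,66),((.6847,.008),.206,62),((.6787,-.211),-.2165,58)):
    u=np.array([np.cos(y),np.sin(y)])
    P=np.array([np.r_[np.array(o)+u*t,.008] for t in(-.12,-.045,0,L/1000)])
    p=w2px(C,P);print(p.round().tolist())
    for q in p: cv2.circle(im,tuple(int(v) for v in np.round(q)),2,(0,255,0),-1)
cv2.imwrite('pics/w2o.png',im)
plan(((.63,-.1164,.03),.016),((.63,-.1164,.003),.016))
```

```text
t 3.35 [ 0.6294 -0.1134  0.1516] yaw 0.015 pitch 0.006 roll 0.001 F [-0.   0.5  0.1] w 0.0869 q7 1.83
[[276.0, 106.0], [277.0, 197.0], [277.0, 246.0], [277.0, 310.0]]
[[401.0, 124.0], [409.0, 210.0], [413.0, 257.0], [418.0, 315.0]]
[[192.0, 113.0], [178.0, 200.0], [170.0, 247.0], [162.0, 302.0]]
[-0.013, 0.005, 0.507] [-0.003, -0.0, -0.0] -> [ 0.63  -0.115  0.091]
[-0.013, 0.004, 0.507] [-0.003, -0.0, -0.0] -> [ 0.63  -0.116  0.03 ]
--
[-0.0, 0.0, 0.225] [-0.0, -0.0, 0.0] -> [ 0.63  -0.116  0.003]
--
```

View pics/w2o.png

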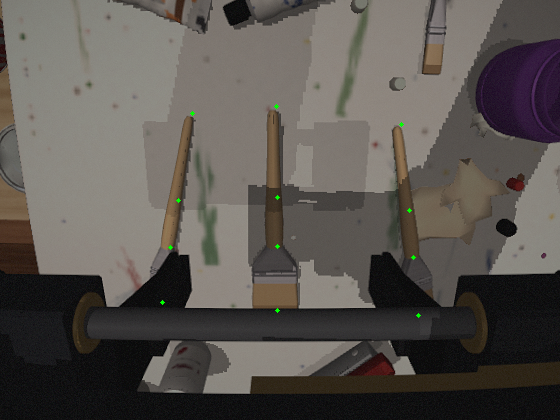

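The overlay puts all three brushes within about 2 mm of my estimates; a's handle runs through (276,197). I'll descend and grip.

Call:
{"api": "step_arm", "payload": {"steps": [[[0.03,0,0.95],[0,0,0],1],[[0.03,0,0.95],[0,0,0],1],[[0.03,0,0.95],[0,0,0],1],[[0.03,0,0.95],[0,0,0],1],[[0.03,0,0.95],[0,0,0],1]]}}

```text
t: 3.9
tcp_pos: [0.6301, -0.109, 0.0401]
tcp_rot: [-0.001, 0.701, 0.713, -0.001]
force: [0.9, -0.3, 0.0]
grip_width: 0.0872
```

Run:
```python
from h import *
st();plan(((.63,-.1175,.004),.016))
```

```text
t 3.90 [ 0.6301 -0.109   0.0401] yaw 0.016 pitch 0.003 roll 0.001 F [ 0.9 -0.3  0. ] w 0.0872 q7 1.87
[-0.071, -0.001, 0.301] [-0.003, -0.0, 0.0] -> [ 0.63  -0.118  0.004]
--
```

Call:
{"api": "step_arm", "payload": {"steps": [[[-0.07,0,0.1],[0,0,0],1],[[-0.07,0,0.3],[0,0,0],1],[[-0.07,0,0.3],[0,0,0],1],[[-0.07,0,0.3],[0,0,0],1]]}}

```text
t: 4.3
tcp_pos: [0.6305, -0.1179, 0.0049]
tcp_rot: [-0.001, 0.702, 0.713, -0.001]
force: [0.2, -0.6, 0.2]
grip_width: 0.087
```

Call:
{"api": "step_arm", "payload": {"steps": [[[0,0,0],[0,0,0],-1],[[0,0,0],[0,0,0],-1],[[0,0,0],[0,0,0],-1],[[0,0,0],[0,0,0],-1],[[0,0,0],[0,0,0],-1]], "force": 30}}

```text
t: 4.8
tcp_pos: [0.6306, -0.1179, 0.0051]
tcp_rot: [-0.001, 0.702, 0.713, -0.001]
force: [-0.2, -0.1, 0.6]
grip_width: 0.0551
```

Call:
{"api": "step_arm", "payload": {"steps": [[[0,0,0],[0,0,0],-1],[[0,0,0],[0,0,0],-1],[[0,0,0],[0,0,0],-1],[[0,0,0],[0,0,0],-1],[[0,0,0],[0,0,0],-1]]}}

```text
t: 5.3
tcp_pos: [0.6305, -0.1179, 0.0051]
tcp_rot: [-0.001, 0.701, 0.713, -0.001]
force: [-1.0, 0.3, -0.4]
grip_width: 0.0152
```

Call:
{"api": "step_arm", "payload": {"steps": [[[0,0,0],[0,0,0],-1],[[0,0,0],[0,0,0],-1],[[0,0,-0.4],[0,0,0],-1],[[0,0,-0.8],[0,0,0],-1],[[0,0,-0.8],[0,0,0],-1]]}}

```text
t: 5.8
tcp_pos: [0.6347, -0.1191, 0.1081]
tcp_rot: [0.003, 0.702, 0.713, 0.003]
force: [0.3, -0.3, -0.0]
grip_width: 0.0133
```

```bash
cat >> h.py <<'E'
RC=np.array([.4897,.3059]);PSI=.27
def r2w(x,y,z): return np.r_[RC+[x*np.cos(PSI)-y*np.sin(PSI),x*np.sin(PSI)+y*np.cos(PSI)],z]
E
python3 - <<'E'
from h import *
st();plan(((.61,-.05,.20),.016),(r2w(.01,-.077,.15),PSI,.14),(r2w(.01,-.077,.065),PSI,.14))
E
```

```text
t 5.80 [ 0.6347 -0.1191  0.1081] yaw 0.015 pitch -0.008 roll -0.001 F [ 0.3 -0.3 -0. ] w 0.0133 q7 1.86
[0.578, -0.191, -0.768] [0.008, 0.001, -0.001] -> [ 0.61 -0.05  0.2 ]
--
[0.794, -0.238, 0.139] [0.044, -0.006, -0.081] -> [0.58  0.045 0.183]
[0.812, -0.163, 0.143] [0.044, -0.006, -0.081] -> [0.55  0.14  0.167]
[0.823, -0.087, 0.144] [0.044, -0.006, -0.081] -> [0.52  0.234 0.15 ]
--
[0.0, 0.099, 0.701] [0.0, 0.0, -0.0] -> [0.52  0.234 0.065]
--
```

Call:
{"api": "step_arm", "payload": {"steps": [[[0.578,-0.19,-0.8],[0,0,0],-1],[[0.578,-0.19,-0.8],[0,0,0],-1],[[0.578,-0.19,-0.8],[0,0,0],-1],[[0.578,-0.19,-0.8],[0,0,0],-1]]}}

```text
t: 6.2
tcp_pos: [0.6115, -0.0471, 0.2072]
tcp_rot: [0.004, 0.7, 0.714, 0.005]
force: [0.2, -0.1, -1.0]
grip_width: 0.0134
```

Call:
{"api": "step_arm", "payload": {"steps": [[[0.8,-0.24,0.1],[0.044,-0.006,-0.081],-1],[[0.8,-0.24,0.1],[0.044,-0.006,-0.081],-1],[[0.8,-0.24,0.1],[0.044,-0.006,-0.081],-1],[[0.8,-0.24,0.1],[0.044,-0.006,-0.081],-1]]}}

```text
t: 6.6
tcp_pos: [0.5803, 0.0494, 0.1933]
tcp_rot: [-0.01, 0.668, 0.744, -0.014]
force: [-0.1, -1.3, -0.3]
grip_width: 0.0132
```

Call:
{"api": "step_arm", "payload": {"steps": [[[0.81,-0.16,0.1],[0.044,-0.006,-0.081],-1],[[0.81,-0.16,0.1],[0.044,-0.006,-0.081],-1],[[0.81,-0.16,0.1],[0.044,-0.006,-0.081],-1],[[0.81,-0.16,0.1],[0.044,-0.006,-0.081],-1]]}}

```text
t: 7.0
tcp_pos: [0.5504, 0.1432, 0.1806]
tcp_rot: [-0.024, 0.636, 0.771, -0.034]
force: [0.4, -1.1, -0.7]
grip_width: 0.0131
```

Call:
{"api": "step_arm", "payload": {"steps": [[[0.82,-0.09,0.1],[0.044,-0.006,-0.081],-1],[[0.82,-0.09,0.1],[0.044,-0.006,-0.081],-1],[[0.82,-0.09,0.1],[0.044,-0.006,-0.081],-1],[[0.82,-0.09,0.1],[0.044,-0.006,-0.081],-1],[[0.82,-0.09,0.1],[0.044,-0.006,-0.081],-1]]}}

```text
t: 7.5
tcp_pos: [0.5215, 0.2345, 0.1689]
tcp_rot: [-0.037, 0.603, 0.795, -0.053]
force: [0.5, -0.0, -0.5]
grip_width: 0.013
```

Run:
```python
from rest import *
st();plan((r2w(.01,-.077,.10),PSI,.14),(r2w(.01,-.077,.043),PSI,.14))
C=cam('wrist');im=grab('wrist','w3.png')
cv2.imwrite('pics/w3o.png',draw(im,C,RC,PSI,1,1))
```

```text
t 7.50 [0.5215 0.2345 0.1689] yaw 0.272 pitch 0.129 roll -0.005 F [ 0.5 -0.  -0.5] w 0.0130 q7 1.43
[0.006, 0.061, 0.571] [0.011, 0.005, 0.002] -> [0.52  0.234 0.1  ]
--
[0.0, 0.066, 0.47] [-0.0, -0.0, 0.0] -> [0.52  0.234 0.043]
--
```

View pics/w3o.png

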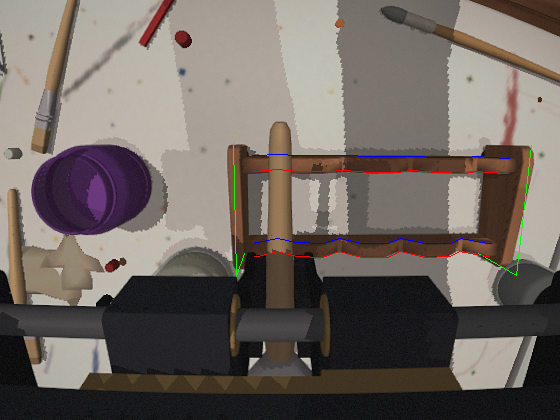

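The overlay fits and the brush is aligned over its notch. I'll descend.

Call:
{"api": "step_arm", "payload": {"steps": [[[0.01,0.06,0.57],[0.011,0.005,0.002],-1],[[0.01,0.06,0.57],[0.011,0.005,0.002],-1],[[0.01,0.06,0.57],[0.011,0.005,0.002],-1],[[0.01,0.06,0.57],[0.011,0.005,0.002],-1]]}}

```text
t: 7.95
tcp_pos: [0.5205, 0.2339, 0.1012]
tcp_rot: [-0.042, 0.605, 0.793, -0.055]
force: [-0.4, 0.3, -0.1]
grip_width: 0.0132
```

Call:
{"api": "step_arm", "payload": {"steps": [[[0,0.02,0.15],[0,0,0],-1],[[0,0.04,0.3],[0,0,0],-1],[[0,0.055,0.4],[0,0,0],-1],[[0,0.06,0.43],[0,0,0],-1]]}}

```text
t: 8.35
tcp_pos: [0.5208, 0.2336, 0.0491]
tcp_rot: [-0.042, 0.605, 0.793, -0.055]
force: [1.7, 0.4, -0.9]
grip_width: 0.0132
```

Run:
```python
from rest import *
st();plan((r2w(.01,-.076,.042),PSI,.14))
```

```text
t 8.35 [0.5208 0.2336 0.0491] yaw 0.268 pitch 0.139 roll -0.000 F [ 1.7  0.4 -0.9] w 0.0132 q7 1.46
[0.016, 0.003, 0.06] [0.001, 0.0, -0.002] -> [0.52  0.235 0.042]
--
```

Call:
{"api": "step_arm", "payload": {"steps": [[[0.016,0,0.03],[0,0,0],-1],[[0.016,0,0.06],[0,0,0],-1],[[0.016,0,0.06],[0,0,0],-1]]}}

```text
t: 8.65
tcp_pos: [0.5193, 0.2354, 0.0421]
tcp_rot: [-0.042, 0.605, 0.793, -0.055]
force: [0.0, 0.1, -1.3]
grip_width: 0.0134
```

Call:
{"api": "step_arm", "payload": {"steps": [[[0,0,0],[0,0,0],-0.55],[[0,0,0],[0,0,0],-0.55],[[0,0,0],[0,0,0],-0.55],[[0,0,0],[0,0,0],-0.55]]}}

```text
t: 9.05
tcp_pos: [0.5194, 0.2355, 0.0424]
tcp_rot: [-0.042, 0.605, 0.793, -0.055]
force: [-0.4, -0.1, -0.6]
grip_width: 0.0192
```

Run:
```python
from rest import *
st();grab('wrist','w4.png');grab('scene','s4.png')
```

```text
t 9.05 [0.5194 0.2355 0.0424] yaw 0.268 pitch 0.139 roll -0.000 F [-0.4 -0.1 -0.6] w 0.0192 q7 1.46
```

View pics/w4.png

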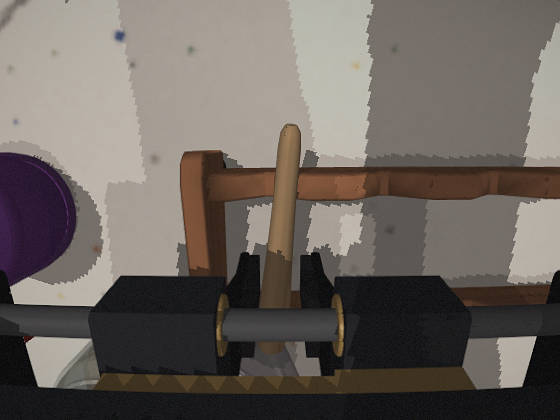

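Call:
{"api": "step_arm", "payload": {"steps": [[[0,0,-0.3],[0,0,0],-0.55],[[0,0,-0.6],[0,0,0],-0.55],[[0,0,-0.95],[0,0,0],-0.55],[[0,0,-0.95],[0,0,0],-0.55]]}}

```text
t: 9.55
tcp_pos: [0.5379, 0.2408, 0.1611]
tcp_rot: [-0.04, 0.605, 0.793, -0.051]
force: [0.2, 0.7, -1.0]
grip_width: 0.0196
```

Run:
```python
from rest import *
st();C=cam('wrist');im=grab('wrist','w5.png')
a=draw(im,C,RC,PSI,1,2)
s=grab('scene','s5.png');
cv2.imwrite('pics/w5o.png',np.vstack([a[200:640,300:1100],cv2.resize(s[170:240,170:290],(240,140))[:, :240].repeat(1,0) if 0 else a[:0,300:1100]]))
cv2.imwrite('pics/s5c.png',cv2.resize(s[160:250,160:310],None,fx=4,fy=4,interpolation=cv2.INTER_CUBIC))
```

```text
t 9.55 [0.5379 0.2408 0.1611] yaw 0.268 pitch 0.130 roll 0.002 F [ 0.2  0.7 -1. ] w 0.0196 q7 1.44
```

View pics/w5o.png

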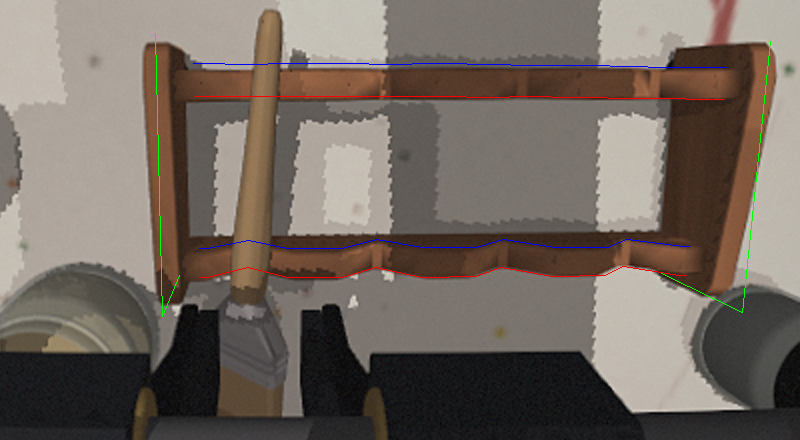

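Brush a is in the rest: low rail crossed at crop (243,255), tall rail crossed at (266,85), so it is skewed. I'll work out the skew.

Run:
```python
from rest import *
C=cam('wrist')
uv=np.array([(269,13),(266,85),(250,200),(243,305)],float);uv=(uv+[300,200]+.5)/2-.5
P=px2w(C,uv,[.052,.047,.040,.033])
d=P[:,:2]-RC;c,s=np.cos(PSI),np.sin(PSI)
print(np.c_[d[:,0]*c+d[:,1]*s,-d[:,0]*s+d[:,1]*c].round(4))
```

```text
[[-0.0631 -0.0726]
 [-0.0374 -0.0737]
 [ 0.0068 -0.0798]
 [ 0.0513 -0.083 ]]
```

View pics/s5c.png

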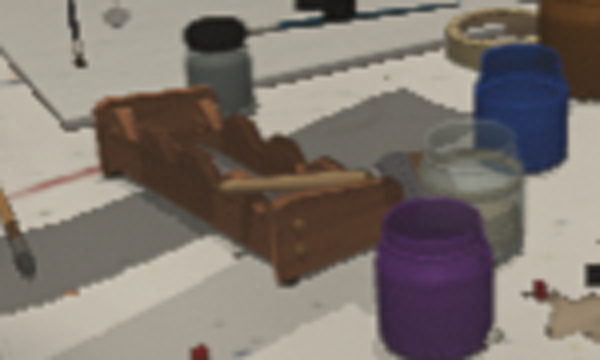

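Skew is about 0.09 rad, which is within tolerance, but the tail isn't at the bottom of its notch. I'll nudge it with closed fingers from the inner side.

Run:
```python
from rest import *
plan((r2w(-.016,-.050,.10),PSI,0.05),(r2w(-.016,-.050,.042),PSI,0.05),(r2w(-.016,-.064,.042),PSI,0.05))
```

```text
[0.214, -0.285, 0.511] [-0.083, -0.001, -0.002] -> [0.488 0.253 0.1  ]
--
[-0.0, 0.024, 0.483] [0.0, -0.0, 0.0] -> [0.488 0.253 0.042]
--
[-0.117, 0.0, -0.0] [0.0, 0.0, 0.0] -> [0.491 0.24  0.042]
--
```

Call:
{"api": "step_arm", "payload": {"steps": [[[0.214,-0.285,0],[-0.083,0,0],-1],[[0.214,-0.285,0.3],[-0.083,0,0],-1],[[0.214,-0.285,0.51],[-0.083,0,0],-1],[[0.214,-0.285,0.51],[-0.083,0,0],-1],[[0.214,-0.285,0.51],[-0.083,0,0],-1]]}}

```text
t: 10.15
tcp_pos: [0.4873, 0.253, 0.0996]
tcp_rot: [-0.016, 0.606, 0.795, -0.021]
force: [0.0, 1.4, 0.3]
grip_width: 0.0007
```

Call:
{"api": "step_arm", "payload": {"steps": [[[0,0.01,0.24],[0,0,0],-1],[[0,0.02,0.48],[0,0,0],-1],[[0,0.024,0.48],[0,0,0],-1],[[0,0.024,0.48],[0,0,0],-1]]}}

```text
t: 10.55
tcp_pos: [0.488, 0.253, 0.0426]
tcp_rot: [-0.015, 0.606, 0.795, -0.021]
force: [0.0, 0.8, -0.1]
grip_width: -0.0001
```

Call:
{"api": "step_arm", "payload": {"steps": [[[-0.03,0,0],[0,0,0],-1],[[-0.06,0,0],[0,0,0],-1],[[-0.09,0,0],[0,0,0],-1],[[-0.117,0,0],[0,0,0],-1]]}}

```text
t: 10.95
tcp_pos: [0.492, 0.2391, 0.0431]
tcp_rot: [-0.015, 0.607, 0.795, -0.02]
force: [0.4, 0.4, 0.1]
grip_width: 0.0004
```

Run:
```python
from rest import *
st();grab('wrist','w6.png')
```

```text
t 10.95 [0.492  0.2391 0.0431] yaw 0.267 pitch 0.051 roll -0.001 F [0.4 0.4 0.1] w 0.0004 q7 1.40
```

View pics/w6.png

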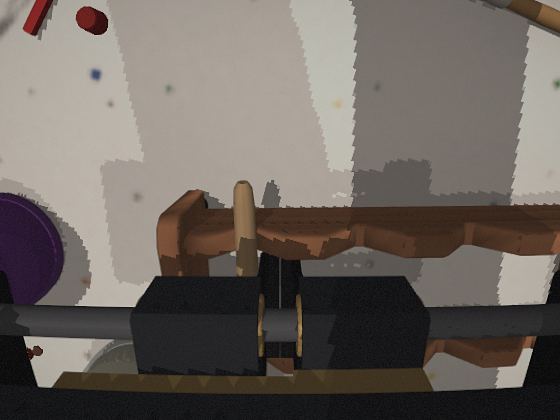

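The tail has moved into its notch. Next is b.

Call:
{"api": "step_arm", "payload": {"steps": [[[0.03,0,0],[0,0,0],-1],[[0.03,0,-0.4],[0,0,0],-1],[[0.03,0,-0.8],[0,0,0],-1],[[0.03,0,-1],[0,0,0],-1],[[0.03,0,-1],[0,0,0],-1]]}}

```text
t: 11.5
tcp_pos: [0.4991, 0.2453, 0.1671]
tcp_rot: [-0.014, 0.607, 0.795, -0.017]
force: [0.5, -0.1, -0.1]
grip_width: 0.0004
```

Run:
```python
from rest import *
st()
plan(((.6406,-.003,.16),.206),((.6406,-.003,.05),.206),((.6406,-.003,.004),.206))
```

```text
t 11.50 [0.4991 0.2453 0.1671] yaw 0.266 pitch 0.045 roll 0.002 F [ 0.5 -0.1 -0.1] w 0.0004 q7 1.36
[-0.769, 0.198, 0.009] [-0.014, -0.0, 0.019] -> [0.546 0.163 0.165]
[-0.765, 0.214, 0.013] [-0.014, -0.0, 0.019] -> [0.593 0.08  0.162]
[-0.76, 0.229, 0.016] [-0.014, -0.0, 0.019] -> [ 0.641 -0.003  0.16 ]
--
[0.0, 0.0, 0.917] [0.0, -0.0, -0.0] -> [ 0.641 -0.003  0.05 ]
--
[0.0, 0.0, 0.383] [0.0, 0.0, 0.0] -> [ 0.641 -0.003  0.004]
--
```

Call:
{"api": "step_arm", "payload": {"steps": [[[-0.77,0.2,0],[-0.014,0,0.019],0.2],[[-0.77,0.2,0],[-0.014,0,0.019],0.2],[[-0.77,0.2,0],[-0.014,0,0.019],0.2],[[-0.77,0.2,0],[-0.014,0,0.019],0.2]]}}

```text
t: 11.9
tcp_pos: [0.5464, 0.1613, 0.165]
tcp_rot: [-0.01, 0.616, 0.788, -0.012]
force: [0.2, 0.7, -0.2]
grip_width: 0.0247
```

Call:
{"api": "step_arm", "payload": {"steps": [[[-0.765,0.214,0],[-0.014,0,0.019],0.2],[[-0.765,0.214,0],[-0.014,0,0.019],0.2],[[-0.765,0.214,0],[-0.014,0,0.019],0.2],[[-0.765,0.214,0],[-0.014,0,0.019],0.2]]}}

```text
t: 12.3
tcp_pos: [0.5931, 0.0788, 0.1632]
tcp_rot: [-0.006, 0.624, 0.781, -0.007]
force: [-0.2, 1.2, -0.4]
grip_width: 0.05
```

Call:
{"api": "step_arm", "payload": {"steps": [[[-0.76,0.23,0],[-0.014,0,0.019],0.2],[[-0.76,0.23,0],[-0.014,0,0.019],0.2],[[-0.76,0.23,0],[-0.014,0,0.019],0.2],[[-0.76,0.23,0],[-0.014,0,0.019],0.2],[[-0.76,0.23,0],[-0.014,0,0.019],0.2]]}}

```text
t: 12.8
tcp_pos: [0.6397, -0.001, 0.1622]
tcp_rot: [-0.002, 0.63, 0.776, -0.001]
force: [-0.1, -0.2, 0.6]
grip_width: 0.0522
```

Run:
```python
from rest import *
st()
plan(((.6406,-.003,.05),.206),((.6406,-.003,.004),.206))
```

```text
t 12.80 [ 0.6397 -0.001   0.1622] yaw 0.207 pitch 0.004 roll 0.002 F [-0.1 -0.2  0.6] w 0.0522 q7 1.83
[-0.02, 0.008, 0.935] [-0.004, -0.002, 0.001] -> [ 0.641 -0.003  0.05 ]
--
[-0.0, 0.0, 0.383] [-0.0, -0.0, 0.0] -> [ 0.641 -0.003  0.004]
--
```

Call:
{"api": "step_arm", "payload": {"steps": [[[-0.02,0.01,0.4],[0,0,0],0.2],[[-0.02,0.01,0.8],[0,0,0],0.2],[[-0.02,0.01,0.94],[0,0,0],0.2],[[-0.02,0.01,0.94],[0,0,0],0.2]]}}

```text
t: 13.2
tcp_pos: [0.6387, -0.0012, 0.047]
tcp_rot: [-0.004, 0.629, 0.777, -0.003]
force: [0.0, -0.8, 0.5]
grip_width: 0.0523
```

Call:
{"api": "step_arm", "payload": {"steps": [[[0,0,0.15],[0,0,0],0.2],[[0,0,0.3],[0,0,0],0.2],[[0,0,0.38],[0,0,0],0.2],[[0,0,0.38],[0,0,0],0.2]]}}

```text
t: 13.6
tcp_pos: [0.6385, -0.0006, 0.002]
tcp_rot: [-0.004, 0.629, 0.777, -0.002]
force: [0.3, 0.0, 0.1]
grip_width: 0.0524
```

Call:
{"api": "step_arm", "payload": {"steps": [[[0,0,0],[0,0,0],-1],[[0,0,0],[0,0,0],-1],[[0,0,0],[0,0,0],-1],[[0,0,0],[0,0,0],-1],[[0,0,0],[0,0,0],-1]]}}

```text
t: 14.1
tcp_pos: [0.6387, -0.0006, 0.0023]
tcp_rot: [-0.004, 0.629, 0.777, -0.002]
force: [0.0, 0.2, 0.3]
grip_width: 0.02
```

Call:
{"api": "step_arm", "payload": {"steps": [[[0,0,0],[0,0,0],-1],[[0,0,0],[0,0,0],-1],[[0,0,-0.3],[0,0,0],-1],[[0,0,-0.7],[0,0,0],-1],[[0,0,-1],[0,0,0],-1]]}}

```text
t: 14.6
tcp_pos: [0.6401, -0.0011, 0.1247]
tcp_rot: [-0.003, 0.629, 0.777, -0.002]
force: [1.2, -0.3, -0.7]
grip_width: 0.0121
```

Run:
```python
from rest import *
st()
plan(((.62,.05,.185),.206),(r2w(.01,-.027,.17),PSI,.14),(r2w(.01,-.027,.1),PSI,.14),(r2w(.01,-.027,.04),PSI,.14))
```

```text
t 14.60 [ 0.6401 -0.0011  0.1247] yaw 0.209 pitch 0.008 roll 0.003 F [ 1.2 -0.3 -0.7] w 0.0121 q7 1.84
[0.452, -0.079, -0.501] [-0.007, -0.003, 0.003] -> [0.62  0.05  0.185]
--
[0.697, -0.176, 0.042] [0.045, -0.001, -0.02] -> [0.582 0.128 0.18 ]
[0.7, -0.159, 0.048] [0.045, -0.001, -0.02] -> [0.544 0.205 0.175]
[0.704, -0.142, 0.054] [0.045, -0.001, -0.02] -> [0.507 0.283 0.17 ]
--
[0.0, 0.081, 0.578] [-0.0, -0.0, 0.0] -> [0.507 0.283 0.1  ]
--
[0.0, 0.07, 0.495] [0.0, 0.0, 0.0] -> [0.507 0.283 0.04 ]
--
```

Call:
{"api": "step_arm", "payload": {"steps": [[[0.45,-0.08,-0.5],[-0.007,0,0],-1],[[0.45,-0.08,-0.5],[-0.007,0,0],-1],[[0.45,-0.08,-0.5],[-0.007,0,0],-1]]}}

```text
t: 14.9
tcp_pos: [0.6211, 0.0539, 0.1891]
tcp_rot: [-0.0, 0.628, 0.779, 0.004]
force: [0.2, -0.3, -0.2]
grip_width: 0.0114
```

Call:
{"api": "step_arm", "payload": {"steps": [[[0.7,-0.176,0.04],[0.045,0,-0.02],-1],[[0.7,-0.176,0.04],[0.045,0,-0.02],-1],[[0.7,-0.176,0.04],[0.045,0,-0.02],-1],[[0.7,-0.176,0.04],[0.045,0,-0.02],-1]]}}

```text
t: 15.3
tcp_pos: [0.5822, 0.1319, 0.1837]
tcp_rot: [-0.015, 0.618, 0.786, -0.015]
force: [0.7, 0.2, 0.4]
grip_width: 0.0116
```

Call:
{"api": "step_arm", "payload": {"steps": [[[0.7,-0.16,0.04],[0.045,0,-0.02],-1],[[0.7,-0.16,0.04],[0.045,0,-0.02],-1],[[0.7,-0.16,0.04],[0.045,0,-0.02],-1],[[0.7,-0.16,0.04],[0.045,0,-0.02],-1]]}}

```text
t: 15.7
tcp_pos: [0.544, 0.2079, 0.1796]
tcp_rot: [-0.029, 0.61, 0.791, -0.034]
force: [0.2, 0.2, -0.1]
grip_width: 0.0117
```

Call:
{"api": "step_arm", "payload": {"steps": [[[0.7,-0.14,0.05],[0.045,0,-0.02],-1],[[0.7,-0.14,0.05],[0.045,0,-0.02],-1],[[0.7,-0.14,0.05],[0.045,0,-0.02],-1],[[0.7,-0.14,0.05],[0.045,0,-0.02],-1],[[0.7,-0.14,0.05],[0.045,0,-0.02],-1]]}}

```text
t: 16.2
tcp_pos: [0.5075, 0.282, 0.1756]
tcp_rot: [-0.044, 0.602, 0.795, -0.052]
force: [1.0, 0.8, -0.8]
grip_width: 0.0116
```

Run:
```python
from rest import *
st()
plan((r2w(.01,-.027,.085),PSI,.14),(r2w(.01,-.027,.038),PSI,.14))
C=cam('wrist');im=grab('wrist','w7.png')
cv2.imwrite('pics/w7o.png',draw(im,C,RC,PSI,1,2)[150:750,160:960])
```

```text
t 16.20 [0.5075 0.282  0.1756] yaw 0.275 pitch 0.136 roll 0.006 F [ 1.   0.8 -0.8] w 0.0116 q7 1.37
[0.002, 0.096, 0.749] [0.004, -0.006, 0.005] -> [0.507 0.283 0.085]
--
[0.0, 0.055, 0.388] [0.0, 0.0, -0.0] -> [0.507 0.283 0.038]
--
```

View pics/w7o.png

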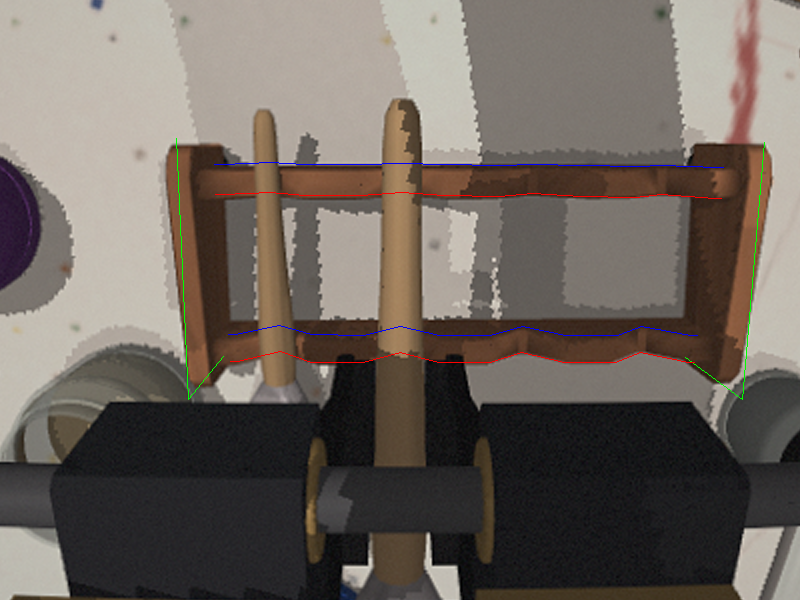

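Brush a now lies straight in its notches, at crop (265,180) and (277,350). b is centred over the second pair, so I'll lower it.

Call:
{"api": "step_arm", "payload": {"steps": [[[0,0.05,0.4],[0,0,0],-1],[[0,0.1,0.75],[0,0,0],-1],[[0,0.1,0.75],[0,0,0],-1],[[0,0.1,0.75],[0,0,0],-1]]}}

```text
t: 16.65
tcp_pos: [0.5074, 0.2815, 0.0856]
tcp_rot: [-0.044, 0.603, 0.795, -0.053]
force: [-0.2, 0.1, 0.0]
grip_width: 0.0116
```

Call:
{"api": "step_arm", "payload": {"steps": [[[0,0.02,0.15],[0,0,0],-1],[[0,0.04,0.28],[0,0,0],-1],[[0,0.05,0.35],[0,0,0],-1],[[0,0.055,0.38],[0,0,0],-1]]}}

```text
t: 17.05
tcp_pos: [0.5077, 0.2818, 0.0395]
tcp_rot: [-0.044, 0.603, 0.795, -0.053]
force: [-0.5, -0.0, -1.2]
grip_width: 0.0118
```

Run:
```python
from rest import *
st();plan((r2w(.01,-.027,.037),PSI,.14))
```

```text
t 17.05 [0.5077 0.2818 0.0395] yaw 0.273 pitch 0.137 roll 0.006 F [-0.5 -0.  -1.2] w 0.0118 q7 1.40
[0.009, -0.005, 0.022] [0.003, -0.005, 0.003] -> [0.507 0.283 0.037]
--
```

Call:
{"api": "step_arm", "payload": {"steps": [[[0.01,0,0.025],[0,0,0],-1],[[0.01,0,0.025],[0,0,0],-1]]}}

```text
t: 17.25
tcp_pos: [0.5072, 0.2832, 0.0368]
tcp_rot: [-0.044, 0.603, 0.795, -0.052]
force: [-0.3, -1.5, 0.3]
grip_width: 0.0116
```

Call:
{"api": "step_arm", "payload": {"steps": [[[0,0,0],[0,0,0],-0.5],[[0,0,0],[0,0,0],-0.5],[[0,0,0],[0,0,0],-0.5],[[0,0,0],[0,0,0],-0.5]]}}

```text
t: 17.65
tcp_pos: [0.5073, 0.2832, 0.037]
tcp_rot: [-0.044, 0.603, 0.795, -0.052]
force: [0.1, -0.8, -0.3]
grip_width: 0.0211
```

Call:
{"api": "step_arm", "payload": {"steps": [[[0,0,-0.3],[0,0,0],-0.5],[[0,0,-0.6],[0,0,0],-0.5],[[0,0,-0.95],[0,0,0],-0.5],[[0,0,-0.95],[0,0,0],-0.5]]}}

```text
t: 18.05
tcp_pos: [0.5257, 0.288, 0.156]
tcp_rot: [-0.042, 0.603, 0.795, -0.048]
force: [-0.5, 0.3, -0.2]
grip_width: 0.0215
```

Run:
```python
from rest import *
st();C=cam('wrist');im=grab('wrist','w8.png');np.savez('w8.npz',T=C[2])
o=np.array([.6787,-.211])-.045*np.array([np.cos(.2165),-np.sin(.2165)])+[0,.0015]
print(o)
plan(((*o,.17),-.2165))
```

```text
t 18.05 [0.5257 0.288  0.156 ] yaw 0.273 pitch 0.127 roll 0.009 F [-0.5  0.3 -0.2] w 0.0215 q7 1.38
[ 0.63475051 -0.19983343]
[-0.832, -0.045, -0.029] [-0.025, 0.005, 0.093] -> [0.546 0.19  0.156]
[-0.832, 0.037, -0.033] [-0.025, 0.005, 0.093] -> [0.568 0.093 0.16 ]
[-0.824, 0.119, -0.035] [-0.025, 0.005, 0.093] -> [ 0.591 -0.005  0.163]
[-0.808, 0.199, -0.035] [-0.025, 0.005, 0.093] -> [ 0.613 -0.102  0.167]
[-0.785, 0.278, -0.033] [-0.025, 0.005, 0.093] -> [ 0.635 -0.2    0.17 ]
--
```

Call:
{"api": "step_arm", "payload": {"steps": [[[-0.83,-0.045,-0.06],[-0.025,0.005,0.093],0.2],[[-0.83,-0.045,-0.06],[-0.025,0.005,0.093],0.2],[[-0.83,-0.045,-0.06],[-0.025,0.005,0.093],0.2],[[-0.83,-0.045,-0.06],[-0.025,0.005,0.093],0.2]]}}

```text
t: 18.5
tcp_pos: [0.5467, 0.1887, 0.1594]
tcp_rot: [-0.035, 0.643, 0.764, -0.04]
force: [-1.0, 1.6, -0.7]
grip_width: 0.0458
```

Call:
{"api": "step_arm", "payload": {"steps": [[[-0.83,0.04,-0.03],[-0.025,0.005,0.093],0.2],[[-0.83,0.04,-0.03],[-0.025,0.005,0.093],0.2],[[-0.83,0.04,-0.03],[-0.025,0.005,0.093],0.2],[[-0.83,0.04,-0.03],[-0.025,0.005,0.093],0.2]]}}

```text
t: 18.9
tcp_pos: [0.5686, 0.0914, 0.1617]
tcp_rot: [-0.027, 0.68, 0.732, -0.03]
force: [-0.2, 1.2, -0.0]
grip_width: 0.0518
```

Call:
{"api": "step_arm", "payload": {"steps": [[[-0.824,0.12,-0.03],[-0.025,0.005,0.093],0.2],[[-0.824,0.12,-0.03],[-0.025,0.005,0.093],0.2],[[-0.824,0.12,-0.03],[-0.025,0.005,0.093],0.2],[[-0.824,0.12,-0.03],[-0.025,0.005,0.093],0.2]]}}

```text
t: 19.3
tcp_pos: [0.5904, -0.0049, 0.1637]
tcp_rot: [-0.019, 0.715, 0.698, -0.02]
force: [0.1, 1.0, 0.7]
grip_width: 0.0525
```

Call:
{"api": "step_arm", "payload": {"steps": [[[-0.81,0.2,0],[-0.025,0.005,0.093],0.2],[[-0.81,0.2,0],[-0.025,0.005,0.093],0.2],[[-0.81,0.2,0],[-0.025,0.005,0.093],0.2],[[-0.81,0.2,0],[-0.025,0.005,0.093],0.2]]}}

```text
t: 19.7
tcp_pos: [0.6122, -0.1007, 0.1619]
tcp_rot: [-0.011, 0.748, 0.664, -0.01]
force: [1.4, 1.3, -0.3]
grip_width: 0.052
```

Call:
{"api": "step_arm", "payload": {"steps": [[[-0.785,0.28,0],[-0.025,0.005,0.093],0.2],[[-0.785,0.28,0],[-0.025,0.005,0.093],0.2],[[-0.785,0.28,0],[-0.025,0.005,0.093],0.2],[[-0.785,0.28,0],[-0.025,0.005,0.093],0.2],[[-0.785,0.28,0],[-0.025,0.005,0.093],0.2]]}}

```text
t: 20.2
tcp_pos: [0.6352, -0.1942, 0.1604]
tcp_rot: [-0.003, 0.778, 0.628, 0.0]
force: [0.0, 0.4, -0.2]
grip_width: 0.052
```

Run:
```python
from rest import *
st()
o=(.6348,-.1998)
plan(((*o,.09),-.2165),((*o,.04),-.2165),((*o,.0035),-.2165))
```

```text
t 20.20 [ 0.6352 -0.1942  0.1604] yaw -0.212 pitch 0.005 roll 0.004 F [ 0.   0.4 -0.2] w 0.0520 q7 1.77
[-0.049, 0.01, 0.586] [-0.005, -0.004, 0.004] -> [ 0.635 -0.2    0.09 ]
--
[0.0, -0.0, 0.417] [0.0, 0.0, -0.0] -> [ 0.635 -0.2    0.04 ]
--
[0.0, 0.0, 0.304] [-0.0, 0.0, 0.0] -> [ 0.635 -0.2    0.004]
--
```

Call:
{"api": "step_arm", "payload": {"steps": [[[-0.05,0.01,0.4],[0,0,0.004],0.2],[[-0.05,0.01,0.8],[0,0,0.004],0.2],[[-0.05,0.01,0.94],[0,0,0.004],0.2],[[-0.05,0.01,0.94],[0,0,0.004],0.2]]}}

```text
t: 20.6
tcp_pos: [0.6334, -0.1969, 0.0452]
tcp_rot: [-0.005, 0.778, 0.628, -0.001]
force: [0.2, 0.8, 1.1]
grip_width: 0.0523
```

Call:
{"api": "step_arm", "payload": {"steps": [[[0,0,0.15],[0,0,0],0.2],[[0,0,0.3],[0,0,0],0.2],[[0,0,0.34],[0,0,0],0.2],[[0,0,0.34],[0,0,0],0.2]]}}

```text
t: 21.0
tcp_pos: [0.6328, -0.1964, 0.004]
tcp_rot: [-0.006, 0.778, 0.628, -0.001]
force: [-0.2, 0.7, 0.6]
grip_width: 0.0523
```

Call:
{"api": "step_arm", "payload": {"steps": [[[0,0,0],[0,0,0],-1],[[0,0,0],[0,0,0],-1],[[0,0,0],[0,0,0],-1],[[0,0,0],[0,0,0],-1],[[0,0,0],[0,0,0],-1]]}}

```text
t: 21.5
tcp_pos: [0.6329, -0.1965, 0.0042]
tcp_rot: [-0.006, 0.778, 0.628, -0.001]
force: [-0.4, -0.2, -0.1]
grip_width: 0.0201
```

Call:
{"api": "step_arm", "payload": {"steps": [[[0,0,0],[0,0,0],-1],[[0,0,0],[0,0,0],-1],[[0,0,-0.3],[0,0,0],-1],[[0,0,-0.7],[0,0,0],-1],[[0,0,-1],[0,0,0],-1]]}}

```text
t: 22.0
tcp_pos: [0.6342, -0.1977, 0.1267]
tcp_rot: [-0.005, 0.779, 0.628, -0.001]
force: [1.3, -0.9, 0.4]
grip_width: 0.0107
```

Run:
```python
from rest import *
st()
plan(((.6,-.10,.2),-.15),(r2w(.01,.027,.18),PSI,.14))
```

```text
t 22.00 [ 0.6342 -0.1977  0.1267] yaw -0.214 pitch 0.009 roll 0.005 F [ 1.3 -0.9  0.4] w 0.0107 q7 1.79
[0.738, -0.457, -0.603] [-0.009, -0.005, -0.061] -> [ 0.6 -0.1  0.2]
--
[0.862, -0.357, 0.042] [0.033, -0.007, -0.1] -> [0.573 0.009 0.195]
[0.895, -0.264, 0.046] [0.033, -0.007, -0.1] -> [0.546 0.117 0.19 ]
[0.918, -0.167, 0.047] [0.033, -0.007, -0.1] -> [0.519 0.226 0.185]
[0.93, -0.069, 0.044] [0.033, -0.007, -0.1] -> [0.492 0.335 0.18 ]
--
```

Call:
{"api": "step_arm", "payload": {"steps": [[[0.74,-0.46,-0.6],[-0.009,-0.005,-0.061],-1],[[0.74,-0.46,-0.6],[-0.009,-0.005,-0.061],-1],[[0.74,-0.46,-0.6],[-0.009,-0.005,-0.061],-1],[[0.74,-0.46,-0.6],[-0.009,-0.005,-0.061],-1]]}}

```text
t: 22.4
tcp_pos: [0.6007, -0.0956, 0.2025]
tcp_rot: [0.001, 0.756, 0.654, 0.003]
force: [-0.6, 0.0, -1.0]
grip_width: 0.0105
```

Call:
{"api": "step_arm", "payload": {"steps": [[[0.86,-0.36,0.04],[0.033,-0.007,-0.1],-1],[[0.86,-0.36,0.04],[0.033,-0.007,-0.1],-1],[[0.86,-0.36,0.04],[0.033,-0.007,-0.1],-1],[[0.86,-0.36,0.04],[0.033,-0.007,-0.1],-1]]}}

```text
t: 22.8
tcp_pos: [0.5723, 0.0157, 0.1969]
tcp_rot: [-0.011, 0.72, 0.694, -0.012]
force: [0.6, -0.4, -0.1]
grip_width: 0.0103
```

Call:
{"api": "step_arm", "payload": {"steps": [[[0.895,-0.264,0.04],[0.033,-0.007,-0.1],-1],[[0.895,-0.264,0.04],[0.033,-0.007,-0.1],-1],[[0.895,-0.264,0.04],[0.033,-0.007,-0.1],-1],[[0.895,-0.264,0.04],[0.033,-0.007,-0.1],-1]]}}

```text
t: 23.2
tcp_pos: [0.544, 0.1255, 0.1921]
tcp_rot: [-0.021, 0.681, 0.732, -0.026]
force: [0.3, -0.6, -1.0]
grip_width: 0.0098
```

Call:
{"api": "step_arm", "payload": {"steps": [[[0.92,-0.167,0.04],[0.033,-0.007,-0.1],-1],[[0.92,-0.167,0.04],[0.033,-0.007,-0.1],-1],[[0.92,-0.167,0.04],[0.033,-0.007,-0.1],-1],[[0.92,-0.167,0.04],[0.033,-0.007,-0.1],-1]]}}

```text
t: 23.6
tcp_pos: [0.516, 0.2345, 0.1875]
tcp_rot: [-0.032, 0.641, 0.766, -0.041]
force: [0.9, -0.3, -0.5]
grip_width: 0.0101
```

Call:
{"api": "step_arm", "payload": {"steps": [[[0.93,-0.07,0.04],[0.033,-0.007,-0.1],-1],[[0.93,-0.07,0.04],[0.033,-0.007,-0.1],-1],[[0.93,-0.07,0.04],[0.033,-0.007,-0.1],-1],[[0.93,-0.07,0.04],[0.033,-0.007,-0.1],-1],[[0.93,-0.07,0.04],[0.033,-0.007,-0.1],-1]]}}

```text
t: 24.1
tcp_pos: [0.4894, 0.3395, 0.1832]
tcp_rot: [-0.041, 0.6, 0.797, -0.055]
force: [0.6, -0.1, -0.7]
grip_width: 0.0104
```

Run:
```python
from rest import *
st()
plan((r2w(.01,.027,.085),PSI,.14),(r2w(.01,.027,.039),PSI,.14))
C=cam('wrist');im=grab('wrist','w9.png')
cv2.imwrite('pics/w9o.png',draw(im,C,RC,PSI,1,2)[150:750,160:960])
```

```text
t 24.10 [0.4894 0.3395 0.1832] yaw 0.280 pitch 0.137 roll 0.000 F [ 0.6 -0.1 -0.7] w 0.0104 q7 1.28
[-0.046, 0.123, 0.809] [0.002, 0.001, 0.009] -> [0.492 0.335 0.085]
--
[0.0, 0.053, 0.38] [-0.0, -0.0, 0.0] -> [0.492 0.335 0.039]
--
```

View pics/w9o.png

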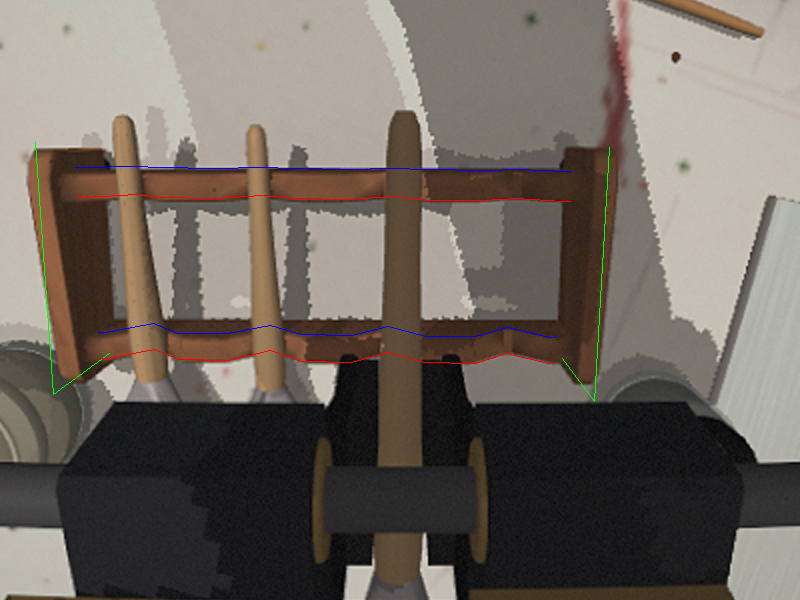

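a and b are both seated straight. Lowering c.

Call:
{"api": "step_arm", "payload": {"steps": [[[-0.046,0.06,0.4],[0,0,0.009],-1],[[-0.046,0.12,0.8],[0,0,0.009],-1],[[-0.046,0.12,0.81],[0,0,0.009],-1],[[-0.046,0.12,0.81],[0,0,0.009],-1]]}}

```text
t: 24.55
tcp_pos: [0.4925, 0.3326, 0.0858]
tcp_rot: [-0.041, 0.605, 0.793, -0.055]
force: [-0.0, 1.3, -0.9]
grip_width: 0.0103
```

Call:
{"api": "step_arm", "payload": {"steps": [[[0,0.02,0.15],[0,0,0],-1],[[0,0.04,0.28],[0,0,0],-1],[[0,0.05,0.35],[0,0,0],-1],[[0,0.055,0.38],[0,0,0],-1]]}}

```text
t: 24.95
tcp_pos: [0.4929, 0.3326, 0.0398]
tcp_rot: [-0.041, 0.605, 0.793, -0.055]
force: [-0.2, 0.1, 2.1]
grip_width: 0.0103
```

Run:
```python
from rest import *
st();plan((r2w(.01,.027,.038),PSI,.14))
```

```text
t 24.95 [0.4929 0.3326 0.0398] yaw 0.267 pitch 0.138 roll -0.002 F [-0.2  0.1  2.1] w 0.0103 q7 1.31
[0.018, 0.0, 0.015] [0.002, 0.001, -0.003] -> [0.492 0.335 0.038]
--
```

Call:
{"api": "step_arm", "payload": {"steps": [[[0.018,0,0.01],[0,0,0],-1],[[0.018,0,0.015],[0,0,0],-1]]}}

```text
t: 25.15
tcp_pos: [0.4924, 0.3351, 0.0386]
tcp_rot: [-0.041, 0.605, 0.793, -0.055]
force: [0.7, -0.3, 1.2]
grip_width: 0.0104
```

Call:
{"api": "step_arm", "payload": {"steps": [[[0,0,0],[0,0,0],-0.5],[[0,0,0],[0,0,0],-0.5],[[0,0,0],[0,0,0],-0.5],[[0,0,0],[0,0,0],-0.5]]}}

```text
t: 25.55
tcp_pos: [0.4924, 0.3352, 0.0388]
tcp_rot: [-0.041, 0.605, 0.793, -0.055]
force: [0.7, -0.1, 0.6]
grip_width: 0.0211
```

Call:
{"api": "step_arm", "payload": {"steps": [[[0,0,-0.3],[0,0,0],-0.5],[[0,0,-0.6],[0,0,0],-0.5],[[0,0,-0.95],[0,0,0],-0.5],[[0,0,-0.95],[0,0,0],-0.5]]}}

```text
t: 25.95
tcp_pos: [0.5106, 0.341, 0.1578]
tcp_rot: [-0.04, 0.605, 0.793, -0.05]
force: [0.5, 0.2, -0.8]
grip_width: 0.0219
```

Run:
```python
from rest import *
st();grab('wrist','w10.png')
plan(((.431,.0083,.16),-.0165))
```

```text
t 25.95 [0.5106 0.341  0.1578] yaw 0.267 pitch 0.128 roll 0.002 F [ 0.5  0.2 -0.8] w 0.0219 q7 1.29
[-0.832, -0.451, 0.045] [-0.042, 0.006, 0.09] -> [0.483 0.23  0.157]
[-0.871, -0.372, 0.022] [-0.042, 0.006, 0.09] -> [0.457 0.119 0.158]
[-0.903, -0.289, 0.002] [-0.042, 0.006, 0.09] -> [0.431 0.008 0.16 ]
--
```

Call:
{"api": "step_arm", "payload": {"steps": [[[-0.83,-0.45,0],[-0.042,0.006,0.09],0.2],[[-0.83,-0.45,0],[-0.042,0.006,0.09],0.2],[[-0.83,-0.45,0],[-0.042,0.006,0.09],0.2],[[-0.83,-0.45,0],[-0.042,0.006,0.09],0.2]]}}

```text
t: 26.4
tcp_pos: [0.4836, 0.2275, 0.1616]
tcp_rot: [-0.027, 0.644, 0.764, -0.035]
force: [0.5, 0.3, 0.2]
grip_width: 0.0459
```

Call:
{"api": "step_arm", "payload": {"steps": [[[-0.87,-0.37,0],[-0.042,0.006,0.09],0.2],[[-0.87,-0.37,0],[-0.042,0.006,0.09],0.2],[[-0.87,-0.37,0],[-0.042,0.006,0.09],0.2],[[-0.87,-0.37,0],[-0.042,0.006,0.09],0.2]]}}

```text
t: 26.8
tcp_pos: [0.4574, 0.1159, 0.1658]
tcp_rot: [-0.014, 0.681, 0.732, -0.017]
force: [0.8, 0.2, -0.1]
grip_width: 0.0519
```

Call:
{"api": "step_arm", "payload": {"steps": [[[-0.9,-0.29,0],[-0.042,0.006,0.09],0.2],[[-0.9,-0.29,0],[-0.042,0.006,0.09],0.2],[[-0.9,-0.29,0],[-0.042,0.006,0.09],0.2],[[-0.9,-0.29,0],[-0.042,0.006,0.09],0.2],[[-0.9,-0.29,0],[-0.042,0.006,0.09],0.2]]}}

```text
t: 27.3
tcp_pos: [0.4313, 0.0076, 0.1677]
tcp_rot: [-0.0, 0.714, 0.7, 0.0]
force: [0.7, 0.8, -0.5]
grip_width: 0.0525
```

Run:
```python
from rest import *
st();C=cam('wrist');im=grab('wrist','w11.png')
u=np.array([1,-.0165]);P=[np.r_[np.array([.4708,.0076])+u*t,.006] for t in(-.12,-.04,0,.054)]
p=w2px(C,P);print(p)
# brush handle columns (wood colour) by row
hsv=cv2.cvtColor(im,cv2.COLOR_BGR2HSV)
for v in(120,140,160,180,200,220):
    r=im[v,220:340].astype(int);m=np.where((r[:,2]-r[:,0]>45))[0]+220
    print(v,m.min() if len(m) else None,m.max() if len(m) else None,np.median(m) if len(m) else None)
plan(((.431,.0083,.09),-.0165),((.431,.0083,.04),-.0165),((.431,.0083,.0035),-.0165))
```

```text
t 27.30 [0.4313 0.0076 0.1677] yaw -0.020 pitch -0.000 roll 0.001 F [ 0.7  0.8 -0.5] w 0.0525 q7 1.38
[[280.56937377  96.38428042]
 [280.70392047 188.93071686]
 [280.76093447 230.68977617]
 [280.82839741 282.41681809]]
120 275 279 277.0
140 275 279 277.0
160 274 280 277.0
180 274 281 277.5
200 None None None
220 None None None
[0.003, -0.002, 0.647] [-0.0, -0.001, -0.002] -> [0.431 0.008 0.09 ]
--
[-0.0, -0.0, 0.417] [0.0, -0.0, 0.0] -> [0.431 0.008 0.04 ]
--
[-0.0, 0.0, 0.304] [-0.0, -0.0, 0.0] -> [0.431 0.008 0.004]
--
```

Run:
```python
import cv2
im=cv2.imread('pics/w11.png')
for v in list(range(84,104,4))+list(range(184,300,8)): print(v,im[v,271:284:3].tolist())
```

```text
84 [[129, 137, 144], [129, 137, 145], [130, 137, 145], [150, 157, 161], [150, 159, 161]]
88 [[129, 136, 144], [131, 137, 145], [131, 138, 146], [150, 157, 159], [152, 159, 161]]
92 [[132, 138, 145], [133, 141, 149], [129, 137, 143], [153, 161, 161], [149, 157, 159]]
96 [[129, 137, 145], [132, 139, 146], [131, 140, 146], [134, 141, 149], [151, 159, 160]]
100 [[133, 140, 147], [134, 141, 148], [78, 106, 130], [118, 125, 132], [151, 160, 161]]
184 [[69, 73, 74], [70, 98, 123], [78, 107, 136], [64, 89, 112], [35, 50, 65]]
192 [[70, 74, 78], [41, 55, 69], [46, 60, 73], [41, 57, 70], [42, 57, 71]]
200 [[95, 101, 105], [42, 57, 70], [46, 60, 73], [43, 59, 70], [33, 47, 61]]
208 [[95, 98, 103], [53, 69, 85], [53, 74, 93], [52, 72, 89], [46, 62, 78]]
216 [[91, 96, 100], [49, 67, 84], [54, 74, 93], [54, 71, 89], [47, 63, 78]]
224 [[93, 98, 102], [50, 70, 85], [54, 73, 90], [52, 73, 89], [43, 58, 75]]
232 [[93, 97, 103], [57, 59, 63], [56, 73, 88], [52, 69, 85], [61, 59, 62]]
240 [[66, 71, 72], [69, 68, 72], [73, 73, 77], [72, 73, 76], [64, 65, 68]]
248 [[61, 62, 67], [68, 68, 71], [73, 73, 77], [71, 70, 74], [69, 69, 73]]
256 [[67, 68, 72], [65, 65, 69], [61, 63, 66], [65, 65, 68], [56, 55, 60]]
264 [[101, 103, 109], [122, 122, 130], [122, 122, 129], [122, 122, 129], [123, 125, 133]]
272 [[87, 102, 116], [78, 107, 135], [79, 110, 137], [76, 108, 134], [73, 103, 128]]
280 [[70, 87, 108], [77, 107, 136], [78, 108, 134], [80, 109, 137], [78, 109, 135]]
288 [[144, 153, 161], [147, 154, 163], [148, 155, 163], [149, 158, 165], [150, 156, 163]]
296 [[145, 154, 162], [146, 154, 161], [145, 153, 161], [144, 153, 161], [145, 153, 162]]
```

Only shadow; the handle/ferrule joint is at row 235 and the axis near column 278. I'll correct by about +4 mm in x and −3 mm in y.

Call:
{"api": "step_arm", "payload": {"steps": [[[-0.02,0.02,0.4],[0,0,0],0.2],[[-0.02,0.02,0.8],[0,0,0],0.2],[[-0.02,0.02,1],[0,0,0],0.2],[[-0.02,0.02,1],[0,0,0],0.2]]}}

```text
t: 27.75
tcp_pos: [0.4314, 0.0066, 0.0445]
tcp_rot: [-0.002, 0.713, 0.701, -0.003]
force: [-0.0, 0.4, 0.9]
grip_width: 0.0522
```

Call:
{"api": "step_arm", "payload": {"steps": [[[0,0,0.15],[0,0,0],0.2],[[0,0,0.3],[0,0,0],0.2],[[0,0,0.35],[0,0,0],0.2],[[0,0,0.35],[0,0,0],0.2]]}}

```text
t: 28.15
tcp_pos: [0.4316, 0.0072, 0.0029]
tcp_rot: [-0.002, 0.712, 0.702, -0.003]
force: [0.5, -0.6, -0.2]
grip_width: 0.0522
```

Call:
{"api": "step_arm", "payload": {"steps": [[[0,0,0],[0,0,0],-1],[[0,0,0],[0,0,0],-1],[[0,0,0],[0,0,0],-1],[[0,0,0],[0,0,0],-1],[[0,0,0],[0,0,0],-1]]}}

```text
t: 28.65
tcp_pos: [0.4317, 0.0073, 0.0031]
tcp_rot: [-0.002, 0.712, 0.702, -0.003]
force: [0.4, -0.3, -0.1]
grip_width: 0.0201
```

Call:
{"api": "step_arm", "payload": {"steps": [[[0,0,0],[0,0,0],-1],[[0,0,0],[0,0,0],-1],[[0,0,-0.3],[0,0,0],-1],[[0,0,-0.7],[0,0,0],-1],[[0,0,-1],[0,0,0],-1]]}}

```text
t: 29.15
tcp_pos: [0.4326, 0.0072, 0.1254]
tcp_rot: [-0.001, 0.713, 0.702, -0.003]
force: [0.7, 0.9, 0.2]
grip_width: 0.0098
```

Run:
```python
from rest import *
st()
plan(((.44,.08,.2),.05),(r2w(.015,.079,.19),PSI,.14))
```

```text
t 29.15 [0.4326 0.0072 0.1254] yaw -0.016 pitch 0.005 roll -0.002 F [0.7 0.9 0.2] w 0.0098 q7 1.41
[0.607, 0.049, -0.623] [-0.005, 0.002, -0.063] -> [0.44 0.08 0.2 ]
--
[0.843, 0.162, 0.028] [0.044, -0.005, -0.07] -> [0.454 0.182 0.197]
[0.829, 0.224, 0.015] [0.044, -0.005, -0.07] -> [0.469 0.284 0.193]
[0.81, 0.285, -0.002] [0.044, -0.005, -0.07] -> [0.483 0.386 0.19 ]
--
```

Call:
{"api": "step_arm", "payload": {"steps": [[[0.61,0.05,-0.62],[-0.005,0,-0.063],-1],[[0.61,0.05,-0.62],[-0.005,0,-0.063],-1],[[0.61,0.05,-0.62],[-0.005,0,-0.063],-1],[[0.61,0.05,-0.62],[-0.005,0,-0.063],-1]]}}

```text
t: 29.55
tcp_pos: [0.4406, 0.0812, 0.2002]
tcp_rot: [0.001, 0.688, 0.725, -0.0]
force: [-0.0, -0.6, -1.2]
grip_width: 0.0097
```

Call:
{"api": "step_arm", "payload": {"steps": [[[0.84,0.16,0.03],[0.044,-0.005,-0.07],-1],[[0.84,0.16,0.03],[0.044,-0.005,-0.07],-1],[[0.84,0.16,0.03],[0.044,-0.005,-0.07],-1],[[0.84,0.16,0.03],[0.044,-0.005,-0.07],-1]]}}

```text
t: 29.95
tcp_pos: [0.4539, 0.1823, 0.1944]
tcp_rot: [-0.013, 0.661, 0.75, -0.021]
force: [0.1, -1.1, -0.4]
grip_width: 0.0096
```

Call:
{"api": "step_arm", "payload": {"steps": [[[0.83,0.22,0.015],[0.044,-0.005,-0.07],-1],[[0.83,0.22,0.015],[0.044,-0.005,-0.07],-1],[[0.83,0.22,0.015],[0.044,-0.005,-0.07],-1],[[0.83,0.22,0.015],[0.044,-0.005,-0.07],-1]]}}

```text
t: 30.35
tcp_pos: [0.4675, 0.2828, 0.1893]
tcp_rot: [-0.027, 0.633, 0.773, -0.04]
force: [-0.0, -1.1, -0.1]
grip_width: 0.0095
```

Call:
{"api": "step_arm", "payload": {"steps": [[[0.81,0.285,0],[0.044,-0.005,-0.07],-1],[[0.81,0.285,0],[0.044,-0.005,-0.07],-1],[[0.81,0.285,0],[0.044,-0.005,-0.07],-1],[[0.81,0.285,0],[0.044,-0.005,-0.07],-1],[[0.81,0.285,0],[0.044,-0.005,-0.07],-1]]}}

```text
t: 30.85
tcp_pos: [0.4828, 0.3815, 0.1852]
tcp_rot: [-0.04, 0.605, 0.793, -0.059]
force: [-0.0, -0.7, 1.2]
grip_width: 0.0097
```

Run:
```python
from rest import *
st()
plan((r2w(.013,.079,.085),PSI,.14),(r2w(.013,.079,.04),PSI,.14))
C=cam('wrist');im=grab('wrist','w12.png')
cv2.imwrite('pics/w12o.png',draw(im,C,RC,PSI,1,2)[150:750,60:860])
```

```text
t 30.85 [0.4828 0.3815 0.1852] yaw 0.268 pitch 0.143 roll -0.008 F [-0.  -0.7  1.2] w 0.0097 q7 1.21
[0.042, 0.114, 0.827] [-0.003, 0.007, -0.002] -> [0.481 0.386 0.085]
--
[0.0, 0.052, 0.371] [0.0, 0.0, -0.0] -> [0.481 0.386 0.04 ]
--
```

View pics/w12o.png

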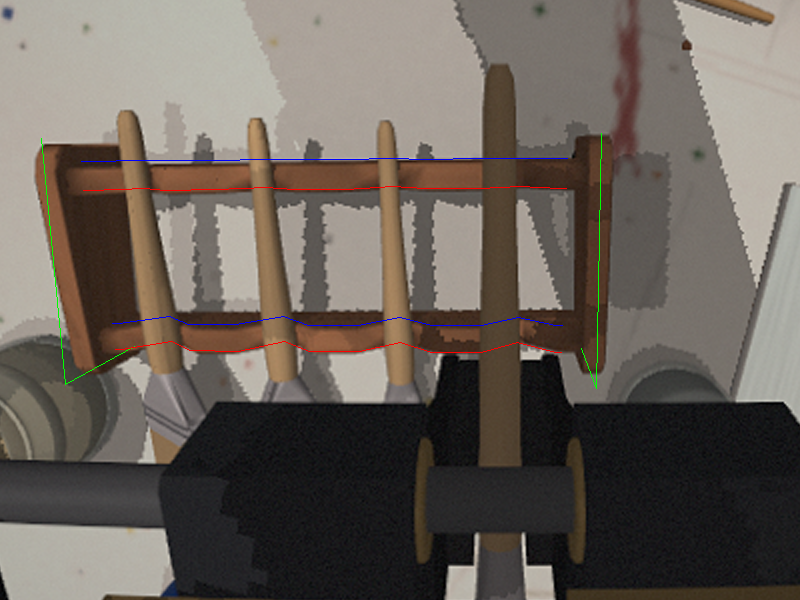

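a, b and c are seated, with d above its notch pair and 5 mm to shift. Lowering d with a slight inward offset.

Call:
{"api": "step_arm", "payload": {"steps": [[[0.042,0.06,0.4],[0,0.007,0],-1],[[0.042,0.11,0.8],[0,0.007,0],-1],[[0.042,0.114,0.82],[0,0.007,0],-1],[[0.042,0.114,0.82],[0,0.007,0],-1]]}}

```text
t: 31.3
tcp_pos: [0.4814, 0.3843, 0.0869]
tcp_rot: [-0.043, 0.606, 0.793, -0.057]
force: [-0.1, 0.2, -0.2]
grip_width: 0.0097
```

Run:
```python
from rest import *
st();plan((r2w(.013,.079,.04),PSI,.14))
```

```text
t 31.30 [0.4814 0.3843 0.0869] yaw 0.266 pitch 0.144 roll -0.001 F [-0.1  0.2 -0.2] w 0.0097 q7 1.24
[0.01, 0.056, 0.387] [-0.003, 0.0, -0.004] -> [0.481 0.386 0.04 ]
--
```

Call:
{"api": "step_arm", "payload": {"steps": [[[0.01,0.02,0.15],[0,0,0],-1],[[0.01,0.04,0.28],[0,0,0],-1],[[0.01,0.05,0.36],[0,0,0],-1],[[0.01,0.056,0.4],[0,0,0],-1]]}}

```text
t: 31.7
tcp_pos: [0.4806, 0.3853, 0.0377]
tcp_rot: [-0.043, 0.606, 0.793, -0.058]
force: [-0.3, 1.2, 6.7]
grip_width: 0.0094
```

Call:
{"api": "step_arm", "payload": {"steps": [[[0,0,0.01],[0,0,0],-0.62],[[0,0,0.01],[0,0,0],-0.62],[[0,0,0.01],[0,0,0],-0.62],[[0,0,0.01],[0,0,0],-0.62]]}}

```text
t: 32.1
tcp_pos: [0.4806, 0.3853, 0.0368]
tcp_rot: [-0.043, 0.606, 0.793, -0.057]
force: [0.6, 0.2, -1.7]
grip_width: 0.0163
```

Call:
{"api": "step_arm", "payload": {"steps": [[[0,0,-0.3],[0,0,0],-0.62],[[0,0,-0.6],[0,0,0],-0.62],[[0,0,-0.95],[0,0,0],-0.62],[[0,0,-0.95],[0,0,0],-0.62]]}}

```text
t: 32.5
tcp_pos: [0.4997, 0.3913, 0.1562]
tcp_rot: [-0.042, 0.606, 0.793, -0.053]
force: [0.5, 0.6, 0.0]
grip_width: 0.0166
```

Call:
{"api": "step_arm", "payload": {"steps": [[[0.1,-0.8,-0.5],[0,0,0],-0.62],[[0.1,-0.8,-0.5],[0,0,0],-0.62],[[0.1,-0.8,-0.5],[0,0,0],-0.62],[[0.1,-0.8,-0.5],[0,0,0],-0.62]]}}

```text
t: 32.9
tcp_pos: [0.4119, 0.3808, 0.2309]
tcp_rot: [-0.042, 0.605, 0.793, -0.051]
force: [0.5, 0.7, 0.0]
grip_width: 0.0163
```

Run:
```python
from rest import *
st();C=cam('wrist');im=grab('wrist','w13.png');np.savez('w13.npz',T=C[2])
t=grab('top','t13.png')
a=cv2.resize(im,None,fx=1.43,fy=1.43)[:600,:800]
b=cv2.resize(t[140:290,140:310],None,fx=2,fy=2)
a[:300,:340]=b if 0 else a[:300,:340]
o=draw(im,C,RC,PSI,1,1.43)[:600,:800]; cv2.imwrite('pics/w13o.png',o)
```

```text
t 32.90 [0.4119 0.3808 0.2309] yaw 0.268 pitch 0.132 roll 0.006 F [0.5 0.7 0. ] w 0.0163 q7 1.12
```

View pics/w13o.png

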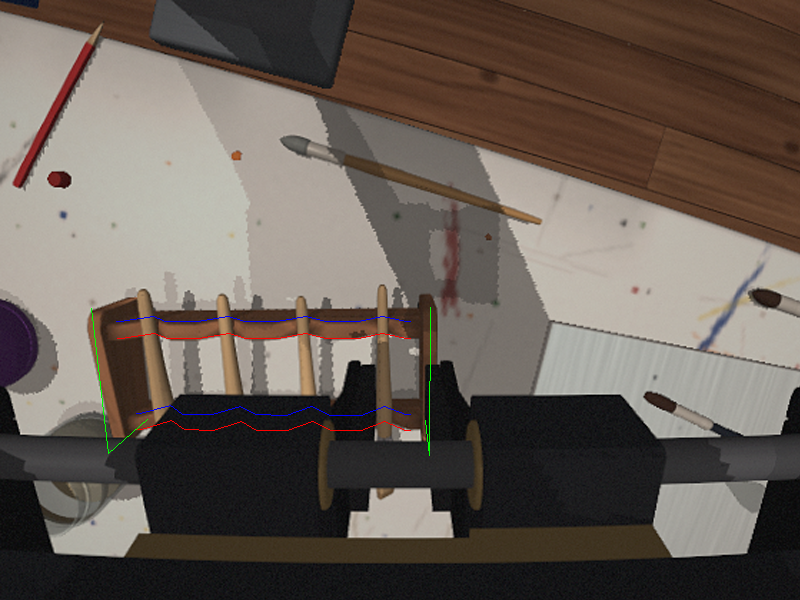

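Run:
```python
from rest import *
K,D,_=cam('wrist');C=K,D,np.load('w13.npz')['T']
c,s=np.cos(PSI),np.sin(PSI)
def rf(uv,z):
    d=px2w(C,uv,z)[:,:2]-RC; return np.c_[d[:,0]*c+d[:,1]*s,-d[:,0]*s+d[:,1]*c].round(4)
print('tails a-d',rf([(144/1.43,291/1.43),(222/1.43,295/1.43),(302/1.43,297/1.43),(382/1.43,286/1.43)],[.05]*4))
print('mid a-d',rf([(157/1.43,380/1.43),(232/1.43,380/1.43),(307/1.43,380/1.43),(384/1.43,400/1.43)],[.038]*4))
# jars / brushes moved? compare top images
t=optics.grab_frame('top'); print(manip.read_state()['t'])
t0=cv2.imread('pics/top0.png')
for n,(x,y) in dict(turps=(262,188),lid=(155,215)).items():
    A=t0[y-14:y+14,x-14:x+14];r=cv2.matchTemplate(t[y-26:y+26,x-26:x+26],A,cv2.TM_CCOEFF_NORMED);_,m,_,l=cv2.minMaxLoc(r);print(n,m,l,'(12,12 = unmoved)')
# wood/ferrule rows along predicted axes in top image
Ct=cam('top')
for nm,y in zip('abcd',(-.081,-.027,.027,.081)):
    L=[]
    for X in np.arange(-.07,.13,.006):
        z=.033+(.055-X)*.14; u,v=w2px(Ct,r2w(X,y,z))[0]; L.append('%d:%s'%(X*1000,'/'.join(map(str,t[int(round(v)),int(round(u))]))))
    print(nm,' '.join(L))
```

```text
tails a-d [[-0.061  -0.0805]
 [-0.0581 -0.0265]
 [-0.0566  0.0279]
 [-0.0639  0.0817]]
mid a-d [[ 0.0063 -0.0827]
 [ 0.006  -0.0272]
 [ 0.0058  0.0271]
 [ 0.021   0.0821]]
33.05
turps 0.9980393648147583 (12, 12) (12,12 = unmoved)
lid 0.5262278318405151 (0, 7) (12,12 = unmoved)
a -70:156/178/173 -64:120/144/153 -57:76/116/144 -51:80/127/158 -45:71/109/135 -39:78/123/154 -33:70/111/138 -27:77/120/151 -21:71/110/137 -15:76/121/150 -9:71/107/131 -3:76/122/153 2:68/108/135 8:76/121/153 14:72/112/142 20:76/120/152 26:76/117/146 32:77/123/153 38:76/117/144 44:79/122/153 50:69/114/141 56:107/118/124 62:111/119/126 68:110/117/123 74:97/103/108 80:97/103/108 86:102/116/123 92:67/104/130 98:70/106/132 104:71/108/133 110:62/94/119 116:50/78/101 122:156/177/173 128:158/180/175
b -70:159/180/175 -64:159/181/175 -57:113/141/151 -51:76/105/124 -45:77/120/153 -39:50/79/108 -33:75/116/146 -27:64/89/105 -21:73/118/149 -15:75/110/130 -9:73/118/151 -3:67/103/131 2:78/123/155 8:72/112/141 14:77/123/155 20:68/108/138 26:78/127/159 32:74/115/145 38:80/128/161 44:74/117/147 50:79/125/158 56:76/113/139 62:62/
[... 412 characters left out ...]
 32:86/136/170 38:80/128/159 44:76/121/154 50:77/123/156 56:80/132/169 62:104/117/125 68:116/123/131 74:109/118/124 80:118/127/133 86:95/101/106 92:120/127/130 98:66/108/137 104:72/114/139 110:71/109/137 116:49/81/106 122:151/170/170 128:157/180/177
d -70:54/56/56 -64:73/86/93 -57:37/37/40 -51:36/39/40 -45:36/38/39 -39:38/41/41 -33:37/39/42 -27:37/39/40 -21:34/35/35 -15:37/41/41 -9:35/37/38 -3:38/40/42 2:40/44/42 8:42/66/84 14:44/71/90 20:39/67/84 26:47/71/89 32:47/71/87 38:48/75/94 44:44/70/88 50:55/62/67 56:102/109/115 62:103/110/116 68:99/107/111 74:93/98/105 80:104/109/115 86:65/96/119 92:71/108/135 98:57/91/114 104:44/66/83 110:154/174/179 116:154/174/176 122:151/172/174 128:154/172/175
```

Every brush's y is within 2 mm of its notch line, and the joints are at x ≈ 53, 60, 60 and 51 mm. The lidded jar is hidden by the gripper in the top view, so I'll move the arm clear and recheck.

Call:
{"api": "step_arm", "payload": {"steps": [[[-0.9,0,-0.3],[0,0,0],-0.62],[[-0.9,0,-0.3],[0,0,0],-0.62],[[-0.9,0,-0.3],[0,0,0],-0.62],[[-0.9,0,-0.3],[0,0,0],-0.62]]}}

```text
t: 33.45
tcp_pos: [0.4484, 0.273, 0.2625]
tcp_rot: [-0.042, 0.609, 0.79, -0.053]
force: [-0.7, 0.1, -0.7]
grip_width: 0.0165
```

Call:
{"api": "step_arm", "payload": {"steps": [[[-0.9,0,-0.3],[0,0,0],-0.62],[[-0.9,0,-0.3],[0,0,0],-0.62],[[-0.9,0,-0.3],[0,0,0],-0.62],[[-0.9,0,-0.3],[0,0,0],-0.62],[[-0.9,0,-0.3],[0,0,0],-0.62]]}}

```text
t: 33.95
tcp_pos: [0.4804, 0.1712, 0.2969]
tcp_rot: [-0.042, 0.608, 0.791, -0.054]
force: [-0.5, 0.4, -0.2]
grip_width: 0.0161
```

Run:
```python
from rest import *
st()
t=grab('top','t14.png');s=grab('scene','s14.png')
t0=cv2.imread('pics/top0.png');s0=cv2.imread('pics/scene0.png')
for n,I0,I,(x,y) in(('turps',t0,t,(262,188)),('lid',t0,t,(155,215)),('lid scene',s0,s,(214,176)),('turps scene',s0,s,(279,207))):
    A=I0[y-12:y+12,x-12:x+12];r=cv2.matchTemplate(I[y-24:y+24,x-24:x+24],A,cv2.TM_CCOEFF_NORMED);_,m,_,l=cv2.minMaxLoc(r);print(n,m,l,'(12,12 = unmoved)')
Ct=cam('top')
for X in np.arange(-.07,.01,.006):
    u,v=w2px(Ct,r2w(X,.081,.033+(.055-X)*.14))[0]; print(int(X*1000),t[int(round(v)),int(round(u))],end=' ')
```

```text
t 33.95 [0.4804 0.1712 0.2969] yaw 0.259 pitch 0.137 roll 0.001 F [-0.5  0.4 -0.2] w 0.0161 q7 1.46
turps 0.4529672861099243 (15, 1) (12,12 = unmoved)
lid 0.9988086223602295 (12, 12) (12,12 = unmoved)
lid scene 0.9927213191986084 (12, 12) (12,12 = unmoved)
turps scene 0.9693883657455444 (12, 12) (12,12 = unmoved)
-70 [160 182 179] -64 [109 134 143] -57 [123 142 145] -51 [ 85 126 148] -45 [ 84 104 116] -39 [42 62 83] -33 [47 72 94] -27 [67 81 90] -21 [ 99 132 148] -15 [ 84 105 115] -9 [ 63 106 135] -3 [ 83 110 126] 2 [ 72 118 152] 8 [ 68 114 135]
```

Neither jar has moved: the turps jar matched in the earlier top view and now in the scene view, the lidded jar in both. Handing in.

```bash
python3 -c "
from workcell import order
print(order.finish_job())"
```

```text
the job is handed in; nothing more can be done
None
```

All four wash brushes are in the rest, and I handed the job in at about t = 34 s. The hand-in gives no verdict, so I only have my own checks to go on. The widest brush (a) is in the notch nearest the clear turps jar, then b, c and d. Every ferrule and bristle end lies out past the low rail. Brush a came to rest about 0.09 rad skewed at first, so I nudged its tail into its notch with closed fingers.

**Position:** In the last views, each handle is within about 2 mm of its notch line. The points where handle meets ferrule are at roughly x = 53, 60, 60 and 51 mm for a to d, inside the 40 to 76 mm window.

**Jars:** Neither jar moved. A few image matches scored low (lidded jar 0.53, turps jar 0.45), but only where the gripper was blocking the top camera. With a clear view, all matches scored 0.97 or better at zero shift.

**Not measured:** I did not measure the brushes' heights or speeds directly. I judged them from how the brushes sit in the notches.

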